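# Refill the glue-block magazine and close it with its bar

## Robot

A 6-joint arm with a two-finger parallel gripper is mounted at the origin on the work surface. World frame = base frame: x ahead of the robot, y to its left, z up, the work surface at z = 0. Lengths are in m, angles in rad, forces in N, time in s.
With the tool pointing down it reaches from about 0.375 to 0.825 m from the base axis. Payload 5.5 kg.
Tool frame: the origin (TCP) lies midway between the tips of the shut fingers; the grasp point (between the pads) lies 19 mm behind it; z points along the fingers, y is the line along which they close (so a half turn about z gives the same grasp; the last joint's range is limited). The gripper opens to 85 mm and grips with 20 to 120 N. Pads are 22 mm wide; open, the fingers measure 114 mm over their backs; the gripper's body (76 mm by 85 mm) begins 54 mm behind the grasp point. The pads swing forward as they close: fully open they stand 13 mm farther back than shut.
Start: joints at [1.15, 0.314, -0.047, 1.21, 0, 1.571], TCP at [0.245, 0.548, 0.231] pointing down, gripper open.
Joint ranges: [-2.67, 2.67], [-0.69, 1.73], [-1.03, 1.25], [-2.08, 2.16], [-1.42, 1.45], [-3.14, 3.14]. Speed limits (rad/s): [2.39, 2.39, 3.01, 3.14, 3.14, 3.14].

## Interface

Orientations are given as a 3x3 rotation matrix whose columns are the frame's x, y, z axes.
In Python, from workcell import env gives the robot as it stands. The module is installed in compiled form; this text tells all that it offers.
- The arm moves only by the tool jog_arm, never from a script. Its argument "increments" is a list of rows, each a list of 6 numbers: the shift along the tool's x, y, z normalised to -1 to 1, where 1 is 750 mm, then the turn, a rotation vector about the tool's x, y, z normalised to -1 to 1, where 1 is 180 degrees. A call has 1 to 5 rows; each row shifts and turns the commanded pose from where the row before left it, along the tool's axes as they then stand; what a row does not reach is not made up. A row lasts 1/12 s, in which the tool goes at most 41.7 mm and 7.16 degrees, less where a joint would pass 70% of its speed; a pose out of reach is approached as far as the arm can. A call with a number of a shift or a turn outside -1 to 1 is refused whole. A call with a gripper value outside its range is refused whole. "claw" is the gripper command: -1 is shut, 1 is fully open, values between are in proportion, set as the call begins (left out, the last holds). The fingers move at their own pace and stop on an object; the grip force is fixed at half the most. Time passes only in rows, so rows that do not move let the fingers close. It gives the time, the measured TCP pose, the force, the opening and the grip force at its end, in the units of the state.
- env.sense(): the state, without advancing time (a new reading comes with each control period).
- env.grab_frame(name): name is "scene" or "side" or "wrist"; returns (picture, depth): 400x640x3 uint8, red, green, blue; 400x640 float32, m along the optical axis (not along the pixel's ray), 0 where there is no reading.
- env.get_calibration(name): a dict with "fovy" (degrees; the focal length in pixels is half the picture's height over the tangent of half this angle, whatever the lens; pixels are square), "cx", "cy" (the principal point, pixels), "k1" (the pictures are not rectified: a ray, as slopes to the right and down, at radius r is drawn at 1 + k1 r^2 times it, then the intrinsics apply), "rvec" (rotation vector, rad) and "tvec" (3), from world to camera coordinates, as OpenCV has them; the wrist camera has in their place "T_tool_cam" (4x4, takes a point from camera to tool coordinates, whose origin is the TCP and whose axes are the flange's). Camera axes: x right, y down, z forward; pixel columns grow to the right and rows downward; lengths in m; the calibration is good to about 2 mm. A picture is of the moment at which its call begins: read the wrist's pose just before it. get_calibration takes no time and is no camera call.
- env.finish_job(): hands the job in; it is judged then, once.
The state is a dict: "t": time; "q": joint angles; "dq": joint speeds; "joint_torque": joint torques, N m; "tool_pos": TCP position; "ee_rot": TCP orientation; "wrist_force": force on the tool from outside, world axes, zero at the start; "wrist_torque": the same for the moment, N m; "finger_gap": finger opening in m; "finger_force": force on a finger pad.
Only numpy, scipy, OpenCV 4.12 (cv2) and the standard library are available. Lean on these libraries where they do the work, as an engineer would, in place of code of your own. Each camera call takes 0.05 s, during which the arm holds its last target. There are 200 camera calls.

## Task

Take the retaining bar off its two supports and set it aside on the bench, then feed every one of the beech blocks, end-on and one after another, into the magazine tube, pushing each in until its end is flush with the mouth so that it drives the ones before it deeper. Finally lay the bar back, upright and centred, down in the notches of both supports so that it closes the mouth. Leave the glue bottle, the jar and the try square as they are.

Things in the scene. Friction and masses are not known exactly. Their poses are not given: they have to be found in the camera images.
- magazine: Block magazine, fixed: a straight level aluminium tube on a low wooden base. Origin on the bench straight below the open mouth; x runs from the mouth into the tube, away from the robot, z up. Square bore 26 mm (floor at z 45, roof z 71), walls 4 mm (outside 34 mm wide, top z 75), 275 mm long, far end closed, 10 mm slot along the top. The foot beside and under the mouth is 12 mm high.
- mouth (a point): Centre of the tube's open mouth, 58 mm above the bench; axes as the magazine's.
- tongue (a point): Front end of the tongue, a strip 10 mm wide and 4 mm thick that sticks out 34 mm in front of the mouth, its top (this height, 45 mm above the bench) level with the tube floor. It carries a block that is only part-way in; both sides of it are free for fingers.
- seat_left (a point): Seat of the left support of the retaining bar, 15 mm in front of the mouth plane and 86 mm left of the tube's axis, 48 mm above the bench: a notch open at the top, 26 mm wide along x, cheeks 16 mm high, support 16 mm long along y. Axes as the magazine's.
- seat_right (a point): The same on the right support, 86 mm right of the tube's axis.
- follower (a joint): A black follower block inside the tube, with a tab showing through the top slot: its depth (m), the distance from the mouth to its front face, 0 at the mouth to 0.26. It is held by about 2 N of friction, has no spring, and stays where it is pushed. It starts 4 to 30 mm deep.
- bar_handle (a point): Centre of the retaining bar's handle. Dark wood, 110 g: a bar 200 mm long (y) x 24 mm (x) x 18 mm high; in the middle of its top a handle block 20 mm (x) x 26 mm (y) x 38 mm high. This point is 37 mm above the bar's underside. It starts across the two supports, underside 48 mm above the bench, closing the mouth with a 3 mm gap.
- sheet: A brown hardboard sheet, 250 x 240 x 3 mm, lying fixed on the bench to the right of the magazine; the blocks lie on it (its top is 3 mm above the bench). Origin at the centre of its underside.
- glue: White glue bottle, 56 mm across, 160 mm high, standing beyond the sheet; to be left alone. Origin at the centre of its foot.
- jar: Amber glass jar of screws, 60 mm across, 75 mm high, standing at the far left; to be left alone. Origin at the centre of its foot.
- square: Carpenter's try square, wooden stock 100 mm long and steel blade 150 mm long, lying at the left; to be left alone. Origin under the middle of the stock.
- block1_mid (a point): A square beech block, 48 x 22 x 22 mm, 17 g, light wood; this point is its centre, x runs along its 48 mm length (both ends alike). It starts lying on the brown sheet, in any yaw within about 60 degrees of +x. Three to five of the five blocks are present.
- block2_mid (a point): A square beech block, 48 x 22 x 22 mm, 17 g, light wood; this point is its centre, x runs along its 48 mm length (both ends alike). It starts lying on the brown sheet, in any yaw within about 60 degrees of +x. Three to five of the five blocks are present.
- block3_mid (a point): A square beech block, 48 x 22 x 22 mm, 17 g, light wood; this point is its centre, x runs along its 48 mm length (both ends alike). It starts lying on the brown sheet, in any yaw within about 60 degrees of +x. Three to five of the five blocks are present.
- block4_mid (a point): A square beech block, 48 x 22 x 22 mm, 17 g, light wood; this point is its centre, x runs along its 48 mm length (both ends alike). It starts lying on the brown sheet, in any yaw within about 60 degrees of +x. Three to five of the five blocks are present.
- block5_mid (a point): A square beech block, 48 x 22 x 22 mm, 17 g, light wood; this point is its centre, x runs along its 48 mm length (both ends alike). It starts lying on the brown sheet, in any yaw within about 60 degrees of +x. Three to five of the five blocks are present.
- bar: The same retaining bar, origin at the centre of its underside.
Mind the look-alikes: they are no part of the job. What is shaped like the part that bears block4_mid but green or pink is not meant.

How it is judged:
On the way, in this order (a step that is already met when the one before it is completed fails the run):
1. the retaining bar is taken off its supports (10 cm or more from where it lay) (distance of bar_handle from where it was at the start of the episode above 0.1 m), for 0.2 s.
2. every block present is inside the tube, none standing more than 5 mm out of the mouth (x of block1_mid in the frame of magazine between 0.019 and 0.27 m and y of block1_mid in the frame of magazine between -0.006 and 0.006 m and z of block1_mid in the frame of magazine between 0.05 and 0.066 m and x of block2_mid in the frame of magazine between 0.019 and 0.27 m and y of block2_mid in the frame of magazine between -0.006 and 0.006 m and z of block2_mid in the frame of magazine between 0.05 and 0.066 m and x of block3_mid in the frame of magazine between 0.019 and 0.27 m and y of block3_mid in the frame of magazine between -0.006 and 0.006 m and z of block3_mid in the frame of magazine between 0.05 and 0.066 m and x of block4_mid in the frame of magazine between 0.019 and 0.27 m and y of block4_mid in the frame of magazine between -0.006 and 0.006 m and z of block4_mid in the frame of magazine between 0.05 and 0.066 m and x of block5_mid in the frame of magazine between 0.019 and 0.27 m and y of block5_mid in the frame of magazine between -0.006 and 0.006 m and z of block5_mid in the frame of magazine between 0.05 and 0.066 m), for 0.2 s.
At the end, for the whole second after the job is handed in: Every block present lies in the tube, none standing more than 5 mm out of the mouth; the retaining bar lies at rest down in both notches (height within 4 mm of seated, within 5 mm across the notches, within 14 mm of centred along its length, level and square to the tube within 0.06 rad), handle up (all of step 2 and x of bar_handle in the frame of magazine between -0.02 and -0.01 m and y of bar_handle in the frame of magazine between -0.014 and 0.014 m and z of bar_handle in the frame of magazine between 0.081 and 0.089 m and angle between the y axis of bar_handle and the y axis of magazine, either way round below 0.06 rad and angle between bar_handle's own z axis and vertical below 0.06 rad and linear speed of bar below 0.02 m/s); the robot touches nothing.
It fails at once if the glue bottle is moved by more than 4 cm or tipped (distance of glue from where it was at the start of the episode above 0.04 m or angle between glue's own z axis and vertical above 0.5 rad).
It fails at once if the jar is moved by more than 4 cm or tipped (distance of jar from where it was at the start of the episode above 0.04 m or angle between jar's own z axis and vertical above 0.5 rad).
It fails at once if the try square is moved by more than 4 cm (distance of square from where it was at the start of the episode above 0.04 m).
Of block1, block2, block3, block4, block5 only 3 to 5 are there at a start; the rules pass over those that are not, and their reading is None.
At some moment in a run one of block1, block2, block3, block4, block5 may be knocked a few centimetres aside while the robot is not near it.
It also fails if it takes over 210 s, if anything falls off the work surface, if the arm or the gripper's body presses on something with over 40 N, if the wrist force passes 120 N, or if a joint passes its speed limit or range.

## Working session

There is one attempt and no reset: what is moved stays moved. The work goes in short steps, Python scripts to look and compute and a tool call to move; the robot and the scene stay as the last step left them, time stands still between calls to the robot, and variables do not carry over. Pictures are saved under pics/ and viewed, at most 14 in all, crops included, and the job is handed in when it is done.

Besides the shell and the picture viewer there is one more tool, called after "Emit:" as name([rows], argument=value, ...), one row to a line, values as JSON. jog_arm: Moves the arm, as the interface text tells. Its arguments: {"type":"object","properties":{"increments":{"type":"array","items":{"type":"array","items":{"type":"number","minimum":-1,"maximum":1}}},"claw":{"type":"number"}},"required":["increments"]}

```bash
mkdir -p pics; cat > h.py <<'E'
import numpy as np, cv2
from workcell import env
from scipy.spatial.transform import Rotation as R
def cam(n):
    c=env.get_calibration(n); f=200/np.tan(np.radians(c["fovy"])/2)
    if n=="wrist":
        s=env.sense(); T=np.eye(4); T[:3,:3]=s["ee_rot"]; T[:3,3]=s["tool_pos"]; M=T@np.array(c["T_tool_cam"])
    else:
        Rm=R.from_rotvec(np.ravel(c["rvec"])).as_matrix(); M=np.eye(4); M[:3,:3]=Rm.T; M[:3,3]=-Rm.T@np.ravel(c["tvec"])
    return dict(f=f,cx=c["cx"],cy=c["cy"],k=c["k1"],M=M)
def rays(C,uv):
    d=(np.atleast_2d(uv).astype(float)-[C["cx"],C["cy"]])/C["f"]; s=d.copy()
    for _ in range(20): s=d/(1+C["k"]*(s**2).sum(1,keepdims=True))
    return np.c_[s,np.ones(len(s))]@C["M"][:3,:3].T
def onplane(C,uv,z):
    r=rays(C,uv); o=C["M"][:3,3]; return o+r*((z-o[2])/r[:,2])[:,None]
def bydepth(C,uv,dep):
    uv=np.atleast_2d(uv).astype(int); return C["M"][:3,3]+rays(C,uv)*dep[uv[:,1],uv[:,0]][:,None]
def cloud(C,dep):
    v,u=np.mgrid[:400,:640]; return bydepth(C,np.c_[u.ravel(),v.ravel()],dep).reshape(400,640,3)
def snap(n,name):
    C=cam(n); p,d=env.grab_frame(n); cv2.imwrite(f"pics/{name}.png",p[:,:,::-1]); np.savez(f"pics/{name}.npz",p=p,d=d,**C); return C,p,d
def load(name):
    z=np.load(f"pics/{name}.npz"); return {k:z[k] for k in("f","cx","cy","k","M")},z["p"],z["d"]
E
python3 - <<'E'
from h import *
for n in("scene","side"):
    C,p,d=snap(n,n+"0"); print(n,C["M"][:3,3].round(3),C["M"][:3,2].round(2),C["f"],C["k"],(d>0).mean())
s=env.sense(); print(s["t"],s["tool_pos"],s["ee_rot"].round(3) if hasattr(s["ee_rot"],"round") else s["ee_rot"],s["finger_gap"],s["wrist_force"])
print(env.get_calibration("wrist")["T_tool_cam"])
a=[cv2.imread(f"pics/{n}0.png") for n in("scene","side")]
E
```

```text
scene [1.066 0.374 0.788] [-0.55 -0.36 -0.75] 376.43218607268057 -0.06017538047476049 0.9959765625
side [ 0.352 -0.602  0.833] [ 0.2   0.65 -0.74] 425.78339255206964 -0.0685592938269331 0.9957265625
0.1 [0.24487839 0.54717182 0.23053632] [[-0.913  0.408 -0.001]
 [ 0.408  0.913 -0.001]
 [-0.    -0.002 -1.   ]] 0.08528302327632835 [0.60749189 0.58032943 0.11477945]
[[-8.50986087e-04 -9.48709852e-01 -3.16146948e-01  8.05447948e-02]
 [ 9.99999301e-01 -5.47860200e-04 -1.04769356e-03 -6.50075552e-06]
 [ 8.20752874e-04 -3.16147619e-01  9.48709655e-01 -1.42209808e-01]
 [ 0.00000000e+00  0.00000000e+00  0.00000000e+00  1.00000000e+00]]
```

View pics/scene0.png

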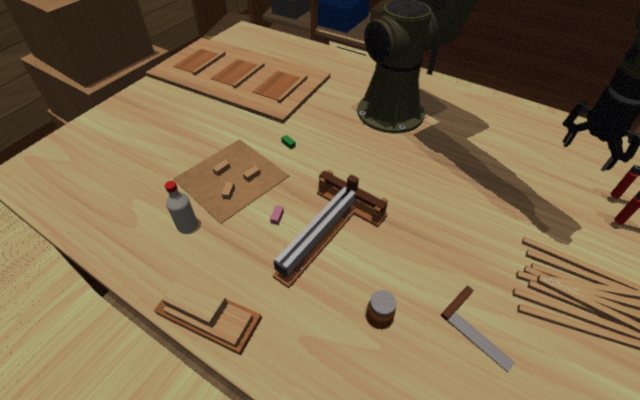

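View pics/side0.png

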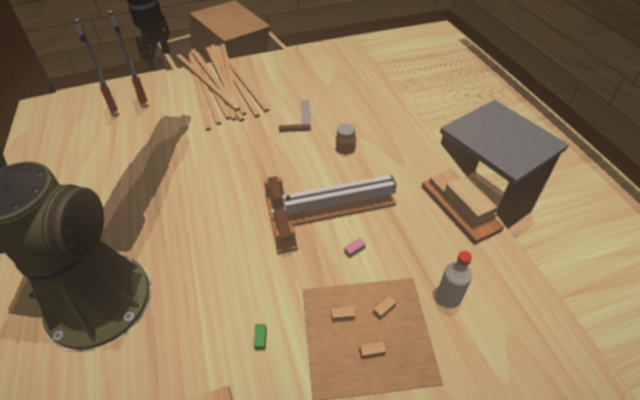

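The scene shows the bar across the mouth at (350,195), the tube running to (285,268), and the sheet at (232,180). Three light blocks lie on the sheet at (221,168), (251,174) and (228,190). The look-alikes are green (288,142) and pink (277,214), both off the sheet and the wrong colour. The side view has the blocks at (343,313), (385,307), (372,350), green at (260,336) and pink at (355,247).

```bash
cat > m.py <<'E'
from h import *
for n in("scene0","side0"):
    C,p,d=load(n); P=cloud(C,d); Z=P[...,2]
    print(n)
    # blocks: wood top faces by depth height, on sheet region
    hsv=cv2.cvtColor(p,cv2.COLOR_RGB2HSV)
    m=((Z>0.015)&(Z<0.032)&(P[...,0]>.3)&(P[...,0]<.9)&(P[...,1]<0.1)&(P[...,1]>-.5)).astype(np.uint8)
    k,l,st,c=cv2.connectedComponentsWithStats(m)
    for i in range(1,k):
        if st[i,4]<20: continue
        q=np.argwhere(l==i)[:,::-1]; X=onplane(C,q,.025)
        r=cv2.minAreaRect((X[:,:2]*1000).astype(np.float32))
        print("cand",c[i].round(0),st[i,4],X.mean(0).round(3),r[0],np.round(r[1],0),round(r[2],0),hsv[l==i].mean(0).round(0))
    # tube: z 0.066..0.085
    m=((Z>.068)&(Z<.08)&(P[...,0]>.3)&(P[...,0]<.9)&(abs(P[...,1])<0.3)).astype(np.uint8)
    m=cv2.morphologyEx(m,cv2.MORPH_CLOSE,np.ones((5,5)))
    k,l,st,c=cv2.connectedComponentsWithStats(m)
    for i in range(1,k):
        if st[i,4]<100: continue
        q=np.argwhere(l==i)[:,::-1]; X=onplane(C,q,.075)
        r=cv2.minAreaRect((X[:,:2]*1000).astype(np.float32))
        print("tube",c[i].round(0),st[i,4],r,P[l==i].mean(0).round(3), np.median(Z[l==i]))
    m=((Z>.085)&(Z<.115)&(P[...,0]>.3)&(P[...,0]<.6)&(abs(P[...,1])<0.3)).astype(np.uint8)
    k,l,st,c=cv2.connectedComponentsWithStats(m)
    for i in range(1,k):
        if st[i,4]<15: continue
        q=np.argwhere(l==i)[:,::-1]
        print("high",c[i].round(0),st[i,4],P[l==i].mean(0).round(3),P[l==i].max(0).round(3),P[l==i].min(0).round(3))
E
python3 m.py
```

```text
scene0
cand [288. 140.] 85 [ 0.34  -0.196  0.025] (341.17999267578125, -195.02870178222656) [53. 26.] 75.0 [ 62. 154. 100.]
cand [220. 166.] 116 [ 0.543 -0.296  0.025] (542.450439453125, -295.2061462402344) [32. 50.] 83.0 [ 15. 122. 133.]
cand [251. 172.] 118 [ 0.514 -0.203  0.025] (514.8937377929688, -203.24456787109375) [29. 52.] 75.0 [ 15. 122. 131.]
cand [227. 189.] 128 [ 0.602 -0.217  0.025] (602.2958374023438, -216.86749267578125) [55. 26.] 23.0 [ 15. 122. 138.]
cand [324. 189.] 43 [0.459 0.01  0.025] (456.393310546875, 6.741617679595947) [20. 36.] 85.0 [ 12. 166.  48.]
cand [276. 214.] 133 [ 0.6   -0.05   0.025] (599.9016723632812, -49.521766662597656) [52. 23.] 18.0 [167.  95. 149.]
cand [188. 226.] 95 [ 0.754 -0.219  0.025] (752.0669555664062, -220.43719482421875) [28. 55.] 65.0 [24. 29. 60.]
cand [300. 266.] 53 [0.698 0.09  0.025] (695.9931640625, 92.00406646728516) [16. 37.] 83.0 [ 15. 149.  54.]
cand [247. 318.] 313 [0.865 0.067 0.025] (878.0629272460938, 47.91070556640625) [60. 88.] 9.0 [ 13. 151. 127.]
tube [314. 228.] 1520 ((593.0833740234375, 82.22832489013672), (38.0
[... 1696 characters left out ...]
54688, 282.3174743652344), (53.60980987548828, 38.28887939453125), 2.166043281555176) [0.699 0.285 0.074] 0.07414779152282636
tube [337. 191.] 1414 ((590.9097900390625, 71.8945541381836), (43.88894271850586, 306.3719482421875), 86.4573974609375) [0.596 0.071 0.076] 0.07338833555861102
tube [465. 197.] 413 ((879.3023071289062, -47.361568450927734), (35.77336502075195, 122.0976333618164), 0.6197093725204468) [ 0.883 -0.044  0.074] 0.0699419077340514
tube [453. 288.] 100 ((726.8128662109375, -256.04937744140625), (26.841894149780273, 54.436187744140625), 39.26718521118164) [ 0.727 -0.259  0.074] 0.07457087534273593
high [277. 197.] 106 [0.448 0.08  0.099] [0.458 0.098 0.107] [0.438 0.07  0.085]
```

Emit:
jog_arm([
  [-0.0336, -0.0305, -0.0044, 0, 0, 0],
  [-0.0336, -0.0305, -0.0044, 0, 0, 0],
  [-0.0336, -0.0305, -0.0044, 0, 0, 0],
  [-0.0336, -0.0305, -0.0044, 0, 0, 0],
  [-0.0336, -0.0305, -0.0044, 0, 0, 0],
])

```text
t: 0.52
tool_pos: [0.3134, 0.3901, 0.2475]
ee_rot: [[-0.913, 0.408, -0.0], [0.408, 0.913, -0.001], [0.0, -0.001, -1.0]]
wrist_force: [0.8, -0.7, -0.1]
finger_gap: 0.0852
finger_force: 0.0
```

Emit:
jog_arm([
  [-0.0336, -0.0305, -0.0044, 0, 0, 0],
  [-0.0336, -0.0305, -0.0044, 0, 0, 0],
  [-0.0336, -0.0305, -0.0044, 0, 0, 0],
  [-0.0336, -0.0305, -0.0044, 0, 0, 0],
  [-0.0336, -0.0305, -0.0044, 0, 0, 0],
])

```text
t: 0.93
tool_pos: [0.3817, 0.2342, 0.2643]
ee_rot: [[-0.913, 0.408, -0.0], [0.408, 0.913, -0.0], [0.0, -0.0, -1.0]]
wrist_force: [0.8, 0.7, -0.1]
finger_gap: 0.0854
finger_force: 0.0
```

Emit:
jog_arm([
  [-0.0336, -0.0305, -0.0044, 0, 0, 0],
  [-0.0336, -0.0305, -0.0044, 0, 0, 0],
  [-0.0336, -0.0305, -0.0044, 0, 0, 0],
  [-0.0336, -0.0305, -0.0044, 0, 0, 0],
  [-0.0336, -0.0305, -0.0044, 0, 0, 0],
])

```text
t: 1.35
tool_pos: [0.45, 0.0784, 0.2808]
ee_rot: [[-0.913, 0.409, -0.0], [0.409, 0.913, 0.0], [0.0, -0.0, -1.0]]
wrist_force: [0.9, 0.9, 0.3]
finger_gap: 0.0851
finger_force: 0.0
```

Emit:
jog_arm([
  [0, 0, 0, 0, 0, -0.037],
  [0, 0, 0, 0, 0, -0.037],
  [0, 0, 0, 0, 0, -0.037],
  [0, 0, 0, 0, 0, 0],
  [0, 0, 0, 0, 0, 0],
])

```text
t: 1.77
tool_pos: [0.4497, 0.0799, 0.2805]
ee_rot: [[-0.997, 0.075, -0.001], [0.075, 0.997, -0.0], [0.001, -0.0, -1.0]]
wrist_force: [0.1, -0.1, -0.4]
finger_gap: 0.0851
finger_force: 0.0
```

```bash
python3 - <<'E'
from h import *
C,p,d=snap("wrist","w1"); print(C["M"][:3,3],env.sense()["tool_pos"],env.sense()["ee_rot"])
P=cloud(C,d);Z=P[...,2]
for lo,hi in((.068,.08),(.098,.112),(.06,.0675)):
    m=((Z>lo)&(Z<hi)).astype(np.uint8); k,l,st,c=cv2.connectedComponentsWithStats(m)
    for i in range(1,k):
        if st[i,4]<150: continue
        X=P[l==i]; r=cv2.minAreaRect((X[:,:2]*1000).astype(np.float32)); print(lo,c[i].round(),st[i,4],np.round(r[0],1),np.round(r[1],1),round(r[2],1),np.median(X[:,2]).round(4))
E
```

```text
[0.36943993 0.08575207 0.42278584] [0.44973657 0.08008375 0.28057103] [[-9.97182304e-01  7.50145510e-02 -5.19878171e-04]
 [ 7.50146127e-02  9.97182430e-01 -1.00188891e-04]
 [ 5.10897753e-04 -1.38905049e-04 -9.99999860e-01]]
0.068 [328. 262.] 3270 [601.3  77.6] [ 34.2 275.9] 85.7 0.0745
0.098 [327. 169.] 427 [448.3  87.5] [24.8 18.9] 85.3 0.1032
0.06 [326. 162.] 3521 [448.5  86.7] [199.4  45. ] 85.7 0.0652
```

View pics/w1.png

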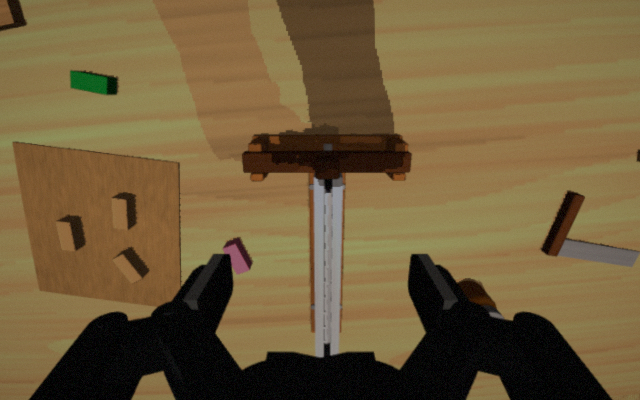

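The wrist view shows the bar at (327,160) with its handle at (327,169), and the tube from (328,180) to (325,350). The tube measures 276 x 34 mm at z 0.0745 and the bar top is at 0.066, both as described. The mouth comes out near (0.464, 0.088) with yaw -4.3°.

Emit:
jog_arm([
  [0.0021, 0.0101, 0.03, 0, 0, 0],
  [0, 0, 0.05, 0, 0, 0],
  [0, 0, 0.05, 0, 0, 0],
  [0, 0, 0.05, 0, 0, 0],
  [0, 0, 0.05, 0, 0, 0],
], claw=0.2)

```text
t: 2.23
tool_pos: [0.4487, 0.0881, 0.1069]
ee_rot: [[-0.997, 0.074, 0.001], [0.074, 0.997, 0.0], [-0.001, 0.0, -1.0]]
wrist_force: [-0.2, -0.2, -0.1]
finger_gap: 0.0513
finger_force: 0.0
```

Emit:
jog_arm([
  [0, 0, 0.03, 0, 0, 0],
  [0, 0, 0.015, 0, 0, 0],
  [0, 0, 0, 0, 0, 0],
])

```text
t: 2.48
tool_pos: [0.4461, 0.0875, 0.0717]
ee_rot: [[-0.997, 0.074, -0.006], [0.074, 0.997, -0.001], [0.005, -0.002, -1.0]]
wrist_force: [-1.3, -0.0, 0.2]
finger_gap: 0.0513
finger_force: 0.0
```

Emit:
jog_arm([
  [0, 0, 0, 0, 0, 0],
  [0, 0, 0, 0, 0, 0],
  [0, 0, 0, 0, 0, 0],
  [0, 0, 0, 0, 0, 0],
  [0, 0, 0, 0, 0, 0],
], claw=-1)

```text
t: 2.9
tool_pos: [0.4502, 0.088, 0.0758]
ee_rot: [[-0.997, 0.072, 0.003], [0.072, 0.997, 0.001], [-0.003, 0.001, -1.0]]
wrist_force: [-0.8, 0.2, 6.2]
finger_gap: 0.0249
finger_force: 59.6
```

```bash
python3 - <<'E'
from h import *
C,p,d=load("w1"); P=cloud(C,d);Z=P[...,2]
m=((Z>.0225)&(Z<.028)&(P[...,1]<-.02)).astype(np.uint8); k,l,st,c=cv2.connectedComponentsWithStats(m)
for i in range(1,k):
    if st[i,4]<60: continue
    X=onplane(C,np.argwhere(l==i)[:,::-1],.025); r=cv2.minAreaRect((X[:,:2]*1000).astype(np.float32)); print(c[i].round(),st[i,4],np.round(r[0],1),np.round(r[1],1),round(r[2],1),np.median(P[l==i][:,2]).round(4))
print("square pts",onplane(C,[[575,192],[545,253],[635,262],[570,240]],.01).round(3))
print(env.sense())
E
```

```text
[120. 213.] 481 [ 507.8 -208. ] [23.1 47.7] 77.1 0.0247
[ 65. 235.] 454 [ 535.9 -300.5] [24.8 48.6] 83.0 0.0247
[127. 268.] 398 [ 596.1 -222.2] [48.  24.6] 23.4 0.0246
square pts [[0.53  0.442 0.01 ]
 [0.627 0.413 0.01 ]
 [0.658 0.568 0.01 ]
 [0.608 0.449 0.01 ]]
{'t': 2.9, 'q': array([ 1.93015499e-01,  1.76566874e-01, -6.06883044e-01,  7.84691203e-01,
        8.10905462e-05,  2.65301398e-01]), 'dq': array([-0.00253576, -0.00121843, -0.00076941,  0.00058894, -0.00183027,
       -0.00143903]), 'joint_torque': array([-2.37659449e-01, -3.71384490e+01,  2.64398217e+01, -1.64227188e-01,
       -6.80488511e-02,  4.09277767e-03]), 'tool_pos': array([0.45017418, 0.0880133 , 0.07582409]), 'ee_rot': array([[-9.97385228e-01,  7.22218534e-02,  2.59034152e-03],
       [ 7.22236046e-02,  9.97388292e-01,  5.88903736e-04],
       [-2.54104459e-03,  7.74447690e-04, -9.99996472e-01]]), 'wrist_force': array([-0.75283154,  0.21714221,  6.18496355]), 'wrist_torque': array([-0.01050679,  0.12444765, -0.02683234]), 'finger_force': 59.64709281921387, 'finger_gap': 0.02490595423631356}
```

Grip is good (24.9 mm, 60 N). I'm lifting the bar, moving it left and setting it down at about (0.43, 0.30), which is clear of the square (x > 0.53).

Emit:
jog_arm([
  [0, 0, -0.02, 0, 0, 0],
  [0, 0, -0.035, 0, 0, 0],
  [0, 0, -0.038, 0, 0, 0],
  [0, 0, 0, 0, 0, 0],
])

```text
t: 3.23
tool_pos: [0.4522, 0.0883, 0.1493]
ee_rot: [[-0.997, 0.072, 0.007], [0.072, 0.997, 0.001], [-0.007, 0.002, -1.0]]
wrist_force: [1.3, -0.4, 0.2]
finger_gap: 0.0251
finger_force: 60.1
```

Emit:
jog_arm([
  [0.0078, 0.0467, 0, 0, 0, 0],
  [0.0078, 0.0467, 0, 0, 0, 0],
  [0.0078, 0.0467, 0, 0, 0, 0],
  [0.0078, 0.0467, 0, 0, 0, 0],
  [0.0078, 0.0467, 0, 0, 0, 0],
])

```text
t: 3.65
tool_pos: [0.4319, 0.2659, 0.1442]
ee_rot: [[-0.997, 0.073, 0.0], [0.073, 0.997, 0.0], [-0.0, 0.0, -1.0]]
wrist_force: [1.4, 0.0, -1.1]
finger_gap: 0.0253
finger_force: 60.1
```

Emit:
jog_arm([
  [0.0078, 0.0467, 0, 0, 0, 0],
  [0, 0, 0.0, 0, 0, 0],
  [0, 0, 0.035, 0, 0, 0],
  [0, 0, 0.035, 0, 0, 0],
  [0, 0, 0.035, 0, 0, 0],
])

```text
t: 4.07
tool_pos: [0.4292, 0.3001, 0.0648]
ee_rot: [[-0.997, 0.071, 0.001], [0.071, 0.997, 0.001], [-0.001, 0.001, -1.0]]
wrist_force: [-0.6, 0.3, -1.2]
finger_gap: 0.0249
finger_force: 60.3
```

Emit:
jog_arm([
  [0, 0, 0.02, 0, 0, 0],
  [0, 0, 0.015, 0, 0, 0],
  [0, 0, 0.008, 0, 0, 0],
  [0, 0, 0, 0, 0, 0],
  [0, 0, 0, 0, 0, 0],
])

```text
t: 4.48
tool_pos: [0.4291, 0.2996, 0.0334]
ee_rot: [[-0.997, 0.072, -0.0], [0.072, 0.997, -0.0], [0.0, -0.0, -1.0]]
wrist_force: [-0.1, 0.1, -2.0]
finger_gap: 0.0252
finger_force: 60.3
```

Emit:
jog_arm([
  [0, 0, 0.0045, 0, 0, 0],
  [0, 0, 0.002, 0, 0, 0],
  [0, 0, 0, 0, 0, 0],
])

```text
t: 4.73
tool_pos: [0.4294, 0.3, 0.0288]
ee_rot: [[-0.997, 0.072, 0.001], [0.072, 0.997, 0.0], [-0.001, 0.001, -1.0]]
wrist_force: [0.5, 0.4, -0.4]
finger_gap: 0.0251
finger_force: 60.3
```

Emit:
jog_arm([
  [0, 0, 0, 0, 0, 0],
  [0, 0, 0, 0, 0, 0],
  [0, 0, 0, 0, 0, 0],
  [0, 0, -0.02, 0, 0, 0],
  [0, 0, -0.04, 0, 0, 0],
], claw=0.2)

```text
t: 5.15
tool_pos: [0.4266, 0.2982, 0.071]
ee_rot: [[-0.997, 0.072, -0.005], [0.072, 0.997, -0.004], [0.005, -0.004, -1.0]]
wrist_force: [-0.9, 0.6, -0.3]
finger_gap: 0.0516
finger_force: 0.0
```

Emit:
jog_arm([
  [0, 0, -0.05, 0, 0, 0],
  [0, 0, -0.05, 0, 0, 0],
  [-0.0118, -0.0513, 0, 0, 0, 0],
  [-0.0118, -0.0513, 0, 0, 0, 0],
  [-0.0118, -0.0513, 0, 0, 0, 0],
])

```text
t: 5.57
tool_pos: [0.4479, 0.1824, 0.1497]
ee_rot: [[-0.998, 0.07, 0.003], [0.07, 0.998, 0.001], [-0.002, 0.001, -1.0]]
wrist_force: [1.1, -0.4, -1.1]
finger_gap: 0.0513
finger_force: 0.0
```

Emit:
jog_arm([
  [-0.0118, -0.0513, 0, 0, 0, 0],
  [-0.0118, -0.0513, 0, 0, 0, 0],
  [-0.0118, -0.0513, 0, 0, 0, 0],
  [-0.0118, -0.0513, 0, 0, 0, 0],
  [-0.0118, -0.0513, 0, 0, 0, 0],
])

```text
t: 5.98
tool_pos: [0.4776, -0.0141, 0.1489]
ee_rot: [[-0.997, 0.072, 0.001], [0.072, 0.997, 0.0], [-0.001, 0.0, -1.0]]
wrist_force: [1.4, -0.3, 0.0]
finger_gap: 0.0514
finger_force: 0.0
```

Emit:
jog_arm([
  [-0.0118, -0.0513, 0, 0, 0, 0],
  [-0.0118, -0.0513, 0, 0, 0, 0],
  [-0.0118, -0.0513, 0, 0, 0, 0],
  [-0.0118, -0.0513, 0, 0, 0, 0],
  [-0.0118, -0.0513, 0, 0, 0, 0],
])

```text
t: 6.4
tool_pos: [0.5078, -0.2094, 0.1488]
ee_rot: [[-0.997, 0.072, 0.001], [0.072, 0.997, -0.0], [-0.001, -0.0, -1.0]]
wrist_force: [0.2, -0.1, -0.1]
finger_gap: 0.0512
finger_force: 0.0
```

Emit:
jog_arm([
  [0, 0, 0, 0, 0, 0.0242],
  [0, 0, 0, 0, 0, 0.0242],
  [0, 0, 0, 0, 0, 0],
  [0, 0, 0, 0, 0, 0],
])

```text
t: 6.73
tool_pos: [0.5077, -0.2074, 0.1485]
ee_rot: [[-0.975, 0.221, -0.0], [0.221, 0.975, 0.0], [0.0, 0.0, -1.0]]
wrist_force: [-0.3, 0.6, -0.6]
finger_gap: 0.0513
finger_force: 0.0
```

```bash
cat >> h.py <<'E'
def blocks(C,d,lim=-.02,top=.025):
    P=cloud(C,d);Z=P[...,2]; m=((Z>top-.0025)&(Z<top+.003)&(P[...,1]<lim)&(P[...,0]<.75)).astype(np.uint8); k,l,st,c=cv2.connectedComponentsWithStats(m)
    for i in range(1,k):
        if st[i,4]<150: continue
        X=onplane(C,np.argwhere(l==i)[:,::-1],top); r=cv2.minAreaRect((X[:,:2]*1000).astype(np.float32))
        a=r[2] if r[1][0]>r[1][1] else r[2]-90
        print(c[i].round(),st[i,4],"c",np.round(r[0],1),"size",np.round(r[1],1),"yaw",round(a,1),"z",np.median(P[l==i][:,2]).round(4))
def to(x,y,z,yaw):
    s=env.sense(); E=np.array(s["ee_rot"]); v=E.T@(np.array([x,y,z])-s["tool_pos"]); c,t=np.cos(np.radians(yaw)),np.sin(np.radians(yaw))
    G=np.array([[-c,-t,0],[-t,c,0],[0,0,-1]]).T; G=np.array([[-c,-t,0],[-t,c,0],[0,0,-1.]])
    rv=R.from_matrix(E.T@G).as_rotvec()
    print("shift",(v/.75).round(4),"turn",(rv/np.pi).round(4),"pos",np.round(s["tool_pos"],4),"t",s["t"])
E
python3 - <<'E'
from h import *
C,p,d=snap("wrist","w2"); blocks(C,d); to(.508,-.208,.007,-13)
E
```

```text
[318. 187.] 1211 c [ 508.7 -209.6] size [21.2 47. ] yaw -12.8 z 0.0246
[230. 235.] 1037 c [ 537.  -301.8] size [22.6 48.7] yaw -8.8 z 0.0246
[324. 273.] 939 c [ 596.5 -223.4] size [48.3 22.2] yaw 22.6 z 0.0246
shift [-0.0006 -0.0011  0.1887] turn [-0.      0.      0.0016] pos [ 0.5077 -0.2071  0.1485] t 6.7833
```

Candidates in this wrist view are light blocks at (318,187), (230,235) and (324,273), each about 48x22 mm at z 0.0246 on the brown sheet. The green and pink pieces lie off the sheet, so they're excluded. I'll confirm with one enlarged crop.

```bash
python3 - <<'E'
import cv2
i=cv2.imread("pics/w2.png")[120:340,160:480]; cv2.imwrite("pics/w2c.png",cv2.resize(i,None,fx=2,fy=2))
E
```

```text
(no output)
```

View pics/w2c.png

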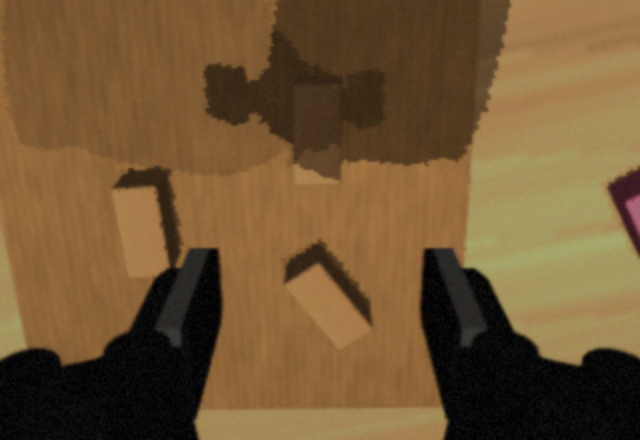

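The crop shows three beech blocks on the sheet at (318,135), (145,230) and (330,305). The pink look-alike is off to the right. I'll take the shaded one first.

Emit:
jog_arm([
  [-0.0017, -0.0025, 0.03, 0, 0, 0],
  [0, 0, 0.045, 0, 0, 0],
  [0, 0, 0.045, 0, 0, 0],
  [0, 0, 0.035, 0, 0, 0],
  [0, 0, 0.018, 0, 0, 0],
])

```text
t: 7.2
tool_pos: [0.5065, -0.2078, 0.0155]
ee_rot: [[-0.976, 0.219, -0.004], [0.219, 0.976, 0.002], [0.004, 0.001, -1.0]]
wrist_force: [0.2, 0.3, -0.8]
finger_gap: 0.052
finger_force: 0.0
```

Emit:
jog_arm([
  [0, 0, 0.0097, 0, 0, 0],
  [0, 0, 0.006, 0, 0, 0],
  [0, 0, 0, 0, 0, 0],
])

```text
t: 7.45
tool_pos: [0.5087, -0.209, 0.0068]
ee_rot: [[-0.975, 0.221, -0.0], [0.221, 0.975, 0.0], [0.0, 0.0, -1.0]]
wrist_force: [-1.2, 0.4, -0.1]
finger_gap: 0.0515
finger_force: 0.0
```

Emit:
jog_arm([
  [0, 0, 0, 0, 0, 0],
  [0, 0, 0, 0, 0, 0],
  [0, 0, 0, 0, 0, 0],
  [0, 0, 0, 0, 0, 0],
  [0, 0, 0, 0, 0, 0],
], claw=-1)

```text
t: 7.87
tool_pos: [0.5099, -0.2099, 0.0084]
ee_rot: [[-0.975, 0.222, 0.003], [0.222, 0.975, -0.001], [-0.003, -0.0, -1.0]]
wrist_force: [-0.4, 1.8, 6.5]
finger_gap: 0.0207
finger_force: 59.8
```

Emit:
jog_arm([
  [0, 0, -0.02, 0, 0, 0],
  [0, 0, -0.045, 0, 0, 0],
  [0, 0, -0.045, 0, 0, 0],
  [0, 0, -0.03, 0, 0, 0],
  [0, 0, 0, 0, 0, 0],
])

```text
t: 8.28
tool_pos: [0.5123, -0.211, 0.1178]
ee_rot: [[-0.975, 0.222, 0.009], [0.222, 0.975, -0.004], [-0.009, -0.002, -1.0]]
wrist_force: [1.5, -0.5, 0.6]
finger_gap: 0.0201
finger_force: 59.0
```

```bash
python3 - <<'E'
from h import *
C,p,d=snap("wrist","w3"); P=cloud(C,d); T=np.linalg.inv(C["M"])
s=env.sense(); E=np.array(s["ee_rot"]); L=(P-s["tool_pos"])@E   # tool coords
m=((abs(L[...,0])<.05)&(abs(L[...,1])<.009)&(L[...,2]>-.03)&(L[...,2]<.03)); X=L[m]
print(m.sum(), X.min(0).round(4),X.max(0).round(4), np.percentile(X,[2,50,98],axis=0).round(4)); print(s["finger_gap"])
to(.4243,.0909,.15,-4.3)
E
```

```text
3953 [-0.0245 -0.009  -0.0203] [0.0239 0.009  0.0047] [[-0.0224 -0.0086 -0.0196]
 [ 0.0061 -0.0001 -0.0184]
 [ 0.0235  0.0086 -0.001 ]]
0.02066951917005058
shift [ 0.2018  0.366  -0.0479] turn [-0.0005  0.002  -0.0475] pos [ 0.5111 -0.2105  0.1153] t 8.3333
```

Emit:
jog_arm([
  [0.0224, 0.0407, -0.0053, 0, 0, 0],
  [0.0224, 0.0407, -0.0053, 0, 0, 0],
  [0.0224, 0.0407, -0.0053, 0, 0, 0],
  [0.0224, 0.0407, -0.0053, 0, 0, 0],
  [0.0224, 0.0407, -0.0053, 0, 0, 0],
])

```text
t: 8.75
tool_pos: [0.4591, -0.0406, 0.1309]
ee_rot: [[-0.975, 0.223, -0.001], [0.223, 0.975, 0.0], [0.001, -0.0, -1.0]]
wrist_force: [-0.4, 1.1, -1.2]
finger_gap: 0.0206
finger_force: 59.1
```

Emit:
jog_arm([
  [0.0224, 0.0407, -0.0053, 0, 0, 0],
  [0.0224, 0.0407, -0.0053, 0, 0, 0],
  [0.0224, 0.0407, -0.0053, 0, 0, 0],
  [0.0224, 0.0407, -0.0053, 0, 0, 0],
  [0, 0, 0, 0, 0, 0],
])

```text
t: 9.17
tool_pos: [0.4203, 0.0965, 0.1475]
ee_rot: [[-0.976, 0.216, -0.001], [0.216, 0.976, 0.002], [0.002, 0.002, -1.0]]
wrist_force: [-0.1, -0.5, -0.2]
finger_gap: 0.0206
finger_force: 59.1
```

Emit:
jog_arm([
  [0, 0, 0.02, 0, 0, -0.0237],
  [0, 0, 0.04, 0, 0, -0.0237],
  [0, 0, 0.04, 0, 0, 0],
  [0, 0, 0, 0, 0, 0],
  [0, 0, 0, 0, 0, 0],
])

```text
t: 9.58
tool_pos: [0.42, 0.0913, 0.0713]
ee_rot: [[-0.997, 0.076, -0.005], [0.076, 0.997, -0.001], [0.005, -0.002, -1.0]]
wrist_force: [0.5, 0.0, 1.0]
finger_gap: 0.0206
finger_force: 59.1
```

```bash
python3 - <<'E'
from h import *
C,p,d=snap("wrist","w4"); P=cloud(C,d); Z=P[...,2]
m=((Z>.068)&(Z<.0785)&(P[...,0]>.45)).astype(np.uint8); k,l,st,c=cv2.connectedComponentsWithStats(m)
for i in range(1,k):
    if st[i,4]<500: continue
    X=P[l==i]; r=cv2.minAreaRect((X[:,:2]*1000).astype(np.float32)); print(c[i].round(),st[i,4],np.round(r[0],1),np.round(r[1],1),round(r[2],1),X.min(0).round(4))
    a=np.array([.9972,-.075]);n=np.array([.075,.9972]); q=X[:,:2]; u=q@a; v=q@n; print("mouth u",np.percentile(u,.5),"v edges",np.percentile(v[u<u.min()+.06],[1,50,99]))
to(.4243,.0909,.055,-4.3)
s=env.sense(); print("tool u,v",s["tool_pos"][:2]@np.array([.9972,-.075]),s["tool_pos"][:2]@np.array([.075,.9972]),s["wrist_force"])
E
```

```text
[320. 337.] 1429 [475.5  86.4] [33.8 24.9] 85.7 [0.462  0.0697 0.068 ]
mouth u 0.4555694643340569 v edges [0.10543302 0.12193202 0.13839241]
shift [-0.0036 -0.0007  0.0235] turn [-0.0002 -0.0006 -0.0003] pos [0.4216 0.0916 0.0727] t 9.6333
tool u,v 0.41359554911263663 0.12298074064156446 [ 0.08308183 -0.352482    0.41364553]
```

View pics/w4.png

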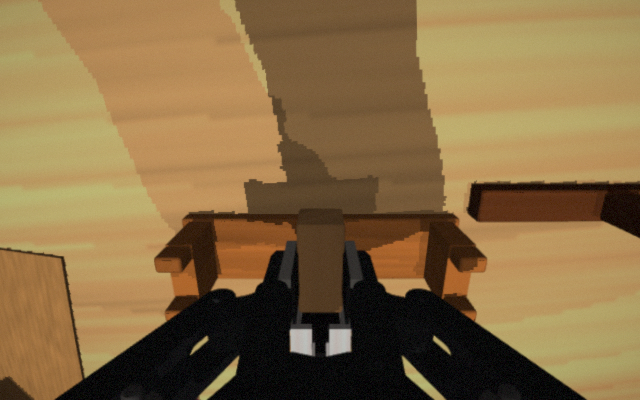

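The held block at (320,260) is centred over the tongue. The tube mouth lip shows at (320,337), the supports are at (185,260) and (455,260), and the bar is aside at the right. Tube axis v=0.122, tool 0.123, so I'll correct by 1 mm, lower and insert.

Emit:
jog_arm([
  [-0.0107, -0.0013, 0.012, 0, 0, 0],
  [0, 0, 0.012, 0, 0, 0],
  [0, 0, 0.0043, 0, 0, 0],
  [0, 0, 0, 0, 0, 0],
  [0, 0, 0, 0, 0, 0],
])

```text
t: 10.05
tool_pos: [0.43, 0.0903, 0.0514]
ee_rot: [[-0.997, 0.075, -0.001], [0.075, 0.997, -0.0], [0.001, -0.0, -1.0]]
wrist_force: [0.0, -0.5, -0.1]
finger_gap: 0.0206
finger_force: 59.1
```

Emit:
jog_arm([
  [-0.006, 0, 0, 0, 0, 0],
  [-0.006, 0, 0, 0, 0, 0],
  [-0.006, 0, 0, 0, 0, 0],
  [0, 0, 0, 0, 0, 0],
  [0, 0, 0, 0, 0, 0],
])

```text
t: 10.47
tool_pos: [0.4441, 0.0895, 0.0516]
ee_rot: [[-0.997, 0.075, 0.0], [0.075, 0.997, 0.0], [-0.0, 0.0, -1.0]]
wrist_force: [0.2, -0.2, -0.5]
finger_gap: 0.0209
finger_force: 59.1
```

```bash
cat >> h.py <<'E'
def uv():
    s=env.sense(); q=np.array(s["tool_pos"][:2]); print("u rel mouth mm",((q@[.9972,-.075]-.456)*1000).round(1),"v off mm",((q@[.075,.9972]-.122)*1000).round(1),"z",(s["tool_pos"][2]*1000).round(1),"F",np.round(s["wrist_force"],1),"gap",s["finger_gap"],"t",s["t"])
E
python3 -c "
from h import *
uv()"
```

```text
u rel mouth mm -19.8 v off mm 0.5 z 51.6 F [ 0.2 -0.2 -0.5] gap 0.02087371210243303 t 10.4667
```

Emit:
jog_arm([
  [-0.004, 0, 0, 0, 0, 0],
  [-0.004, 0, 0, 0, 0, 0],
  [0, 0, 0, 0, 0, 0],
  [0, 0, 0, 0, 0, 0],
])

```text
t: 10.8
tool_pos: [0.4497, 0.0889, 0.0514]
ee_rot: [[-0.997, 0.075, -0.0], [0.075, 0.997, -0.0], [-0.0, -0.0, -1.0]]
wrist_force: [-1.2, -0.1, -0.9]
finger_gap: 0.0204
finger_force: 59.0
```

Emit:
jog_arm([
  [0, 0, 0, 0, 0, 0],
  [0, 0, 0, 0, 0, 0],
  [0, 0, 0, 0, 0, 0],
  [0, 0, -0.02, 0, 0, 0],
  [0, 0, -0.03, 0, 0, 0],
], claw=0.1)

```text
t: 11.22
tool_pos: [0.4477, 0.0886, 0.0877]
ee_rot: [[-0.997, 0.075, -0.004], [0.075, 0.997, -0.001], [0.004, -0.001, -1.0]]
wrist_force: [-0.3, 0.6, -0.1]
finger_gap: 0.0467
finger_force: 0.0
```

Emit:
jog_arm([
  [0.03, 0, -0.03, 0, 0, 0],
  [0.0307, 0, 0, 0, 0, 0],
  [0, 0, 0, 0, 0, 0],
  [0, 0, 0, 0, 0, 0],
  [0, 0, 0, 0, 0, 0],
], claw=-1)

```text
t: 11.63
tool_pos: [0.4049, 0.0925, 0.1115]
ee_rot: [[-0.997, 0.075, 0.001], [0.075, 0.997, 0.0], [-0.001, 0.0, -1.0]]
wrist_force: [0.9, 0.3, -0.0]
finger_gap: -0.0003
finger_force: 0.0
```

```bash
python3 - <<'E'
from h import *
uv(); C,p,d=snap("wrist","w5"); P=cloud(C,d); Z=P[...,2]
q=P[...,:2]; u=q@np.array([.9972,-.075])-.456; v=q@np.array([.075,.9972])-.122
m=(abs(v)<.014)&(u>-.07)&(u<.01)&(Z>.06)&(Z<.0715); X=np.c_[u[m],v[m],Z[m]]
print(m.sum(),np.percentile(X,[1,50,99],axis=0).round(4))
E
```

```text
u rel mouth mm -59.2 v off mm 0.7 z 111.5 F [ 0.9  0.3 -0. ] gap -0.0002591959360125279 t 11.6333
23 [[-0.0392 -0.0103  0.0604]
 [-0.0384 -0.0094  0.0644]
 [-0.0371  0.0111  0.0666]]
```

View pics/w5.png

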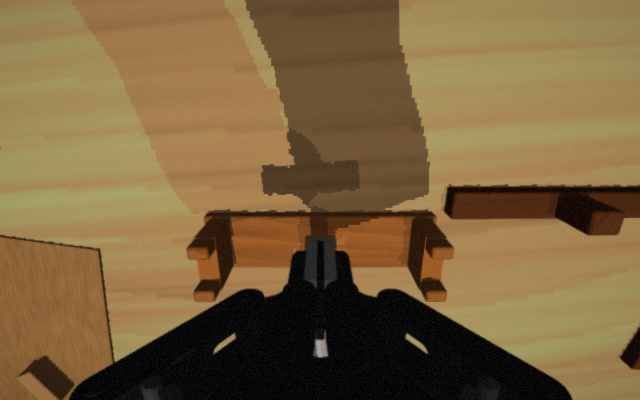

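The closed fingers show at (320,260) behind the tongue. The block is mostly hidden under them, but its depth points put the rear face at u = -38 mm, top at 0.0666 and centred. Now lower and push.

Emit:
jog_arm([
  [0, -0.0009, 0.03, 0, 0, 0],
  [0, 0, 0.03, 0, 0, 0],
  [0, 0, 0.018, 0, 0, 0],
  [0, 0, 0, 0, 0, 0],
  [0, 0, 0, 0, 0, 0],
])

```text
t: 12.1
tool_pos: [0.4038, 0.0915, 0.0523]
ee_rot: [[-0.997, 0.075, -0.002], [0.075, 0.997, -0.001], [0.002, -0.001, -1.0]]
wrist_force: [0.2, -0.0, -0.1]
finger_gap: 0.0004
finger_force: 0.0
```

Emit:
jog_arm([
  [-0.012, 0, 0, 0, 0, 0],
  [-0.012, 0, 0, 0, 0, 0],
  [-0.012, 0, 0, 0, 0, 0],
  [-0.012, 0, 0, 0, 0, 0],
  [-0.008, 0, 0, 0, 0, 0],
])

```text
t: 12.52
tool_pos: [0.4478, 0.0885, 0.0533]
ee_rot: [[-0.997, 0.075, 0.001], [0.075, 0.997, 0.0], [-0.001, 0.0, -1.0]]
wrist_force: [-2.8, -0.7, -0.8]
finger_gap: 0.0001
finger_force: 1.1
```

Emit:
jog_arm([
  [-0.0035, 0, 0, 0, 0, 0],
  [-0.0015, 0, 0, 0, 0, 0],
  [0, 0, 0, 0, 0, 0],
  [0, 0, 0, 0, 0, 0],
])

```text
t: 12.85
tool_pos: [0.4504, 0.0884, 0.0532]
ee_rot: [[-0.997, 0.075, 0.001], [0.075, 0.997, 0.0], [-0.001, 0.0, -1.0]]
wrist_force: [-0.3, -0.4, 0.4]
finger_gap: 0.0003
finger_force: 0.0
```

```bash
python3 -c "
from h import *
uv()"
```

```text
u rel mouth mm -13.5 v off mm -0.1 z 53.2 F [-0.3 -0.4  0.4] gap 0.00028877715132365103 t 12.85
```

Emit:
jog_arm([
  [-0.003, 0, 0, 0, 0, 0],
  [0, 0, 0, 0, 0, 0],
  [0.016, 0, 0, 0, 0, 0],
  [0, 0, -0.03, 0, 0, 0],
  [0, 0, -0.05, 0, 0, 0],
])

```text
t: 13.27
tool_pos: [0.4365, 0.0884, 0.1105]
ee_rot: [[-0.997, 0.075, -0.007], [0.075, 0.997, -0.002], [0.007, -0.002, -1.0]]
wrist_force: [0.8, 0.4, -0.4]
finger_gap: 0.0001
finger_force: 0.0
```

Emit:
jog_arm([
  [0, -0.045, -0.05, 0, 0, 0],
  [0, -0.045, 0, 0, 0, 0],
  [0, -0.045, 0, 0, 0, 0],
  [0, 0, 0, 0, 0, 0],
  [0, 0, 0, 0, 0, 0],
], claw=0.2)

```text
t: 13.68
tool_pos: [0.4333, -0.0072, 0.1443]
ee_rot: [[-0.997, 0.079, 0.002], [0.079, 0.997, 0.0], [-0.002, 0.0, -1.0]]
wrist_force: [-0.5, -0.1, 0.2]
finger_gap: 0.0512
finger_force: 0.0
```

```bash
cat >> h.py <<'E'
def mouthcheck(C,d,p,name):
    P=cloud(C,d); Z=P[...,2]; q=P[...,:2]; u=q@np.array([.9972,-.075])-.456; v=q@np.array([.075,.9972])-.122
    m=(abs(v)<.012)&(u>-.07)&(u<.02)&(Z>.049)&(Z<.0715); X=np.c_[u[m],v[m],Z[m]]
    if m.sum(): print("in mouth area",m.sum(),np.percentile(X,[1,10,50,90,99],axis=0).round(4).tolist())
    m=(abs(v)<.02)&(u>-.06)&(u<.05)&(Z>.03)
    y,x=np.nonzero(m)
    if len(y): cr=p[max(y.min()-10,0):y.max()+10,max(x.min()-10,0):x.max()+10,::-1]; cv2.imwrite(f"pics/{name}c.png",cv2.resize(cr,None,fx=6,fy=6) if max(cr.shape)<100 else cv2.resize(cr,None,fx=3,fy=3)); print(cr.shape)
E
python3 - <<'E'
from h import *
uv(); C,p,d=snap("wrist","w6"); blocks(C,d); mouthcheck(C,d,p,"w6")
E
```

```text
u rel mouth mm -23.4 v off mm -96.7 z 144.3 F [-0.5 -0.1  0.2] gap 0.05117077631429299 t 13.6833
[ 51. 301.] 768 c [ 536.3 -300.2] size [23.7 49.9] yaw -8.6 z 0.0245
in mouth area 579 [[-0.0009, -0.0112, 0.0494], [-0.0005, -0.0095, 0.0533], [0.001, 0.0013, 0.0659], [0.0154, 0.0069, 0.0672], [0.0195, 0.0098, 0.071]]
(139, 84, 3)
```

View pics/w6c.png

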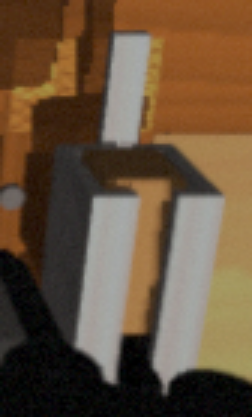

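The view shows block 1 inside the tube with its end flush at the mouth, crop (140,185); depth puts the rear face at u ≈ -0.5 mm. On to the next block at (0.5365, -0.3005).

Emit:
jog_arm([
  [-0.021, -0.0475, 0, 0, 0, 0],
  [-0.021, -0.0475, 0, 0, 0, 0],
  [-0.021, -0.0475, 0, 0, 0, 0],
  [-0.021, -0.0475, 0, 0, 0, 0],
  [-0.021, -0.0475, 0, 0, 0, 0],
])

```text
t: 14.15
tool_pos: [0.4992, -0.1898, 0.1436]
ee_rot: [[-0.997, 0.073, 0.0], [0.073, 0.997, 0.0], [-0.0, 0.001, -1.0]]
wrist_force: [0.4, 0.7, 0.7]
finger_gap: 0.0512
finger_force: 0.0
```

Emit:
jog_arm([
  [-0.021, -0.0475, 0, 0, 0, 0],
  [-0.021, -0.0475, 0, 0, 0, 0],
  [-0.021, -0.0475, 0, 0, 0, 0],
  [0, 0, 0, 0, 0, 0.0228],
  [0, 0, 0, 0, 0, 0],
])

```text
t: 14.57
tool_pos: [0.5383, -0.3001, 0.1427]
ee_rot: [[-0.989, 0.149, -0.0], [0.149, 0.989, 0.001], [0.001, 0.001, -1.0]]
wrist_force: [-0.7, 0.3, -0.3]
finger_gap: 0.0511
finger_force: 0.0
```

Emit:
jog_arm([
  [0, 0, 0, 0, 0, 0],
  [0, 0, 0, 0, 0, 0],
])

```text
t: 14.73
tool_pos: [0.5371, -0.2978, 0.1435]
ee_rot: [[-0.99, 0.143, -0.001], [0.143, 0.99, 0.001], [0.001, 0.001, -1.0]]
wrist_force: [-0.3, -0.2, 0.4]
finger_gap: 0.0512
finger_force: 0.0
```

```bash
python3 - <<'E'
from h import *
C,p,d=snap("wrist","w7"); blocks(C,d); to(.5367,-.301,.007,-8.6)
E
```

```text
[316. 188.] 1253 c [ 536.7 -302.1] size [21.6 47.1] yaw -8.1 z 0.0245
[407. 237.] 1091 c [ 596.5 -224.8] size [48.9 21.9] yaw 23.2 z 0.0244
shift [-0.0002 -0.0043  0.1823] turn [ 0.0002 -0.0002  0.0021] pos [ 0.5371 -0.2979  0.1438] t 14.7833
```

Emit:
jog_arm([
  [-0.0002, -0.005, 0.03, 0, 0, 0],
  [0, 0, 0.045, 0, 0, 0],
  [0, 0, 0.045, 0, 0, 0],
  [0, 0, 0.032, 0, 0, 0],
  [0, 0, 0.016, 0, 0, 0],
])

```text
t: 15.2
tool_pos: [0.5346, -0.3008, 0.0148]
ee_rot: [[-0.99, 0.144, -0.004], [0.144, 0.99, 0.002], [0.004, 0.002, -1.0]]
wrist_force: [-0.5, 0.4, -0.6]
finger_gap: 0.0511
finger_force: 0.0
```

Emit:
jog_arm([
  [0, 0, 0.0083, 0, 0, 0],
  [0, 0, 0.004, 0, 0, 0],
  [0, 0, 0, 0, 0, 0],
  [0, 0, 0, 0, 0, 0],
])

```text
t: 15.53
tool_pos: [0.538, -0.3039, 0.0103]
ee_rot: [[-0.989, 0.146, 0.002], [0.146, 0.989, -0.001], [-0.002, -0.001, -1.0]]
wrist_force: [0.0, 0.8, 0.2]
finger_gap: 0.0516
finger_force: 0.0
```

Emit:
jog_arm([
  [0, 0, 0, 0, 0, 0],
  [0, 0, 0, 0, 0, 0],
  [0, 0, 0, 0, 0, 0],
  [0, 0, 0, 0, 0, 0],
  [0, 0, 0, 0, 0, 0],
], claw=-1)

```text
t: 15.95
tool_pos: [0.5377, -0.3041, 0.0101]
ee_rot: [[-0.989, 0.146, 0.002], [0.146, 0.989, -0.001], [-0.002, -0.001, -1.0]]
wrist_force: [-1.9, -0.3, 5.3]
finger_gap: 0.0205
finger_force: 60.3
```

Emit:
jog_arm([
  [0, 0, -0.02, 0, 0, 0],
  [0, 0, -0.045, 0, 0, 0],
  [0, 0, -0.045, 0, 0, 0],
  [0, 0, -0.04, 0, 0, 0],
  [0, 0, -0.02, 0, 0, 0],
])

```text
t: 16.37
tool_pos: [0.5385, -0.3045, 0.1407]
ee_rot: [[-0.989, 0.146, 0.005], [0.146, 0.989, -0.003], [-0.005, -0.002, -1.0]]
wrist_force: [0.4, -0.2, -0.7]
finger_gap: 0.0204
finger_force: 59.6
```

Emit:
jog_arm([
  [0, 0, 0, 0, 0, 0],
  [0, 0, 0, 0, 0, 0],
])

```text
t: 16.53
tool_pos: [0.5375, -0.3039, 0.1374]
ee_rot: [[-0.989, 0.146, 0.002], [0.146, 0.989, -0.001], [-0.002, -0.001, -1.0]]
wrist_force: [0.1, 0.6, -0.5]
finger_gap: 0.0205
finger_force: 59.6
```

```bash
cat >> h.py <<'E'
def held(C,d):
    P=cloud(C,d); s=env.sense(); L=(P-s["tool_pos"])@np.array(s["ee_rot"])
    m=((abs(L[...,0])<.05)&(abs(L[...,1])<.009)&(L[...,2]>-.03)&(L[...,2]<.03)); X=L[m]; print("held",m.sum(),np.percentile(X,[.5,50,99.5],axis=0).round(4).tolist(),s["finger_gap"])
E
python3 - <<'E'
from h import *
C,p,d=snap("wrist","w8"); held(C,d); to(.4213,.0907,.08,-4.3)
E
```

```text
held 3850 [[-0.0241, -0.0089, -0.0174], [0.0055, 0.0001, -0.0158], [0.0233, 0.0089, 0.0034]] 0.02052645927777444
shift [0.2289 0.4973 0.0746] turn [ 0.     -0.     -0.0229] pos [ 0.5365 -0.3034  0.1359] t 16.5833
```

Emit:
jog_arm([
  [0.0199, 0.0453, 0, 0, 0, 0],
  [0.0199, 0.0453, 0, 0, 0, 0],
  [0.0199, 0.0453, 0, 0, 0, 0],
  [0.0199, 0.0453, 0, 0, 0, 0],
  [0.0199, 0.0453, 0, 0, 0, 0],
])

```text
t: 17.0
tool_pos: [0.4856, -0.1228, 0.1342]
ee_rot: [[-0.989, 0.147, -0.003], [0.147, 0.989, 0.001], [0.003, 0.0, -1.0]]
wrist_force: [0.7, 0.5, -0.0]
finger_gap: 0.0203
finger_force: 59.6
```

Emit:
jog_arm([
  [0.0199, 0.0453, 0, 0, 0, 0],
  [0.0199, 0.0453, 0, 0, 0, 0],
  [0.0199, 0.0453, 0, 0, 0, 0],
  [0.0199, 0.0453, 0, 0, 0, 0],
  [0.0199, 0.0453, 0, 0, 0, 0],
])

```text
t: 17.42
tool_pos: [0.4366, 0.0558, 0.1346]
ee_rot: [[-0.989, 0.147, -0.003], [0.147, 0.989, -0.0], [0.003, -0.001, -1.0]]
wrist_force: [1.3, -0.5, -0.4]
finger_gap: 0.0204
finger_force: 59.6
```

Emit:
jog_arm([
  [0.0194, 0.045, 0, 0, 0, 0],
  [0, 0, 0, 0, 0, -0.0229],
  [0, 0, 0.04, 0, 0, 0],
  [0, 0, 0.03, 0, 0, 0],
  [0, 0, 0, 0, 0, 0],
])

```text
t: 17.83
tool_pos: [0.4246, 0.0894, 0.0789]
ee_rot: [[-0.997, 0.074, -0.009], [0.074, 0.997, -0.002], [0.009, -0.003, -1.0]]
wrist_force: [-1.5, 0.3, -0.2]
finger_gap: 0.0204
finger_force: 59.6
```

Emit:
jog_arm([
  [0, 0, 0, 0, 0, 0],
  [0, 0, 0, 0, 0, 0],
])

```text
t: 18.0
tool_pos: [0.4291, 0.0898, 0.0838]
ee_rot: [[-0.997, 0.075, -0.001], [0.075, 0.997, -0.0], [0.001, -0.0, -1.0]]
wrist_force: [-0.5, 0.1, 1.0]
finger_gap: 0.0206
finger_force: 59.6
```

```bash
python3 -c "
from h import *
uv();to(.429,.0901,.0535,-4.3)"
```

```text
u rel mouth mm -34.9 v off mm -0.3 z 83.8 F [-0.5  0.1  1. ] gap 0.02060879284133444 t 18.0
shift [0.0001 0.0004 0.0404] turn [-0.0001 -0.0004 -0.0001] pos [0.4291 0.0898 0.0838] t 18.0
```

Emit:
jog_arm([
  [0, 0.0004, 0.02, 0, 0, 0],
  [0, 0, 0.015, 0, 0, 0],
  [0, 0, 0.0054, 0, 0, 0],
  [0, 0, 0, 0, 0, 0],
  [0, 0, 0, 0, 0, 0],
])

```text
t: 18.42
tool_pos: [0.4299, 0.0902, 0.0542]
ee_rot: [[-0.997, 0.075, 0.001], [0.075, 0.997, 0.0], [-0.001, 0.0, -1.0]]
wrist_force: [0.2, -0.6, -1.0]
finger_gap: 0.0207
finger_force: 59.5
```

Emit:
jog_arm([
  [-0.006, 0, 0, 0, 0, 0],
  [-0.006, 0, 0, 0, 0, 0],
  [-0.006, 0, 0, 0, 0, 0],
  [0, 0, 0, 0, 0, 0],
  [0, 0, 0, 0, 0, 0],
])

```text
t: 18.83
tool_pos: [0.4436, 0.0893, 0.0536]
ee_rot: [[-0.997, 0.075, 0.001], [0.075, 0.997, 0.0], [-0.001, 0.0, -1.0]]
wrist_force: [-0.3, 1.1, -0.0]
finger_gap: 0.0207
finger_force: 59.5
```

Emit:
jog_arm([
  [-0.005, 0, 0, 0, 0, 0],
  [-0.0037, 0, 0, 0, 0, 0],
  [0, 0, 0, 0, 0, 0],
  [0, 0, 0, 0, 0, 0],
])

```text
t: 19.17
tool_pos: [0.4495, 0.0887, 0.0533]
ee_rot: [[-0.997, 0.075, 0.0], [0.075, 0.997, -0.0], [-0.0, -0.0, -1.0]]
wrist_force: [-0.4, -0.7, -0.2]
finger_gap: 0.0203
finger_force: 59.6
```

```bash
python3 -c "
from h import *
uv();C,p,d=snap('wrist','w9');held(C,d)"
```

```text
u rel mouth mm -14.4 v off mm 0.2 z 53.3 F [-0.4 -0.7 -0.2] gap 0.020252019995941586 t 19.1667
held 5379 [[-0.0491, -0.0089, -0.0221], [-0.0046, -0.0, -0.0144], [0.0243, 0.0089, 0.0044]] 0.020188375861701486
```

Still centred in the grip (rear edge at +24 mm), so it's in the mouth. Release and push with closed fingers.

Emit:
jog_arm([
  [0, 0, 0, 0, 0, 0],
  [0, 0, 0, 0, 0, 0],
  [0, 0, 0, 0, 0, 0],
  [0, 0, -0.02, 0, 0, 0],
  [0, 0, -0.03, 0, 0, 0],
], claw=0.1)

```text
t: 19.63
tool_pos: [0.4476, 0.0884, 0.0897]
ee_rot: [[-0.997, 0.075, -0.004], [0.075, 0.997, -0.001], [0.004, -0.001, -1.0]]
wrist_force: [-0.4, 0.3, 0.6]
finger_gap: 0.0469
finger_force: 0.0
```

Emit:
jog_arm([
  [0.03, 0, -0.03, 0, 0, 0],
  [0.0295, 0, 0, 0, 0, 0],
  [0, 0, 0, 0, 0, 0],
  [0, 0, 0, 0, 0, 0],
  [0, 0, 0, 0, 0, 0],
], claw=-1)

```text
t: 20.05
tool_pos: [0.4055, 0.0922, 0.1135]
ee_rot: [[-0.997, 0.075, 0.001], [0.075, 0.997, 0.0], [-0.001, 0.0, -1.0]]
wrist_force: [0.2, -0.5, 0.5]
finger_gap: -0.0
finger_force: 0.0
```

Emit:
jog_arm([
  [0, -0.0003, 0.03, 0, 0, 0],
  [0, 0, 0.03, 0, 0, 0],
  [0, 0, 0.02, 0, 0, 0],
  [0, 0, 0, 0, 0, 0],
  [0, 0, 0, 0, 0, 0],
])

```text
t: 20.47
tool_pos: [0.4045, 0.0916, 0.0527]
ee_rot: [[-0.997, 0.075, -0.002], [0.075, 0.997, -0.001], [0.002, -0.001, -1.0]]
wrist_force: [0.2, 0.0, -0.2]
finger_gap: 0.0002
finger_force: 0.0
```

Emit:
jog_arm([
  [-0.012, 0, 0, 0, 0, 0],
  [-0.012, 0, 0, 0, 0, 0],
  [-0.012, 0, 0, 0, 0, 0],
  [-0.012, 0, 0, 0, 0, 0],
  [-0.007, 0, 0, 0, 0, 0],
])

```text
t: 20.88
tool_pos: [0.4479, 0.0888, 0.0538]
ee_rot: [[-0.997, 0.075, 0.001], [0.075, 0.997, 0.0], [-0.001, 0.0, -1.0]]
wrist_force: [-2.3, -0.4, 1.1]
finger_gap: -0.0002
finger_force: 1.2
```

Emit:
jog_arm([
  [-0.004, 0, 0, 0, 0, 0],
  [-0.002, 0, 0, 0, 0, 0],
  [0, 0, 0, 0, 0, 0],
  [0, 0, 0, 0, 0, 0],
])

```text
t: 21.22
tool_pos: [0.4507, 0.0885, 0.0535]
ee_rot: [[-0.997, 0.075, 0.001], [0.075, 0.997, -0.0], [-0.001, 0.0, -1.0]]
wrist_force: [-1.1, -0.5, 0.0]
finger_gap: 0.0001
finger_force: 0.4
```

```bash
python3 -c "
from h import *
uv()"
```

```text
u rel mouth mm -13.2 v off mm 0.0 z 53.5 F [-1.1 -0.5  0. ] gap 8.301221793094029e-05 t 21.2167
```

Emit:
jog_arm([
  [-0.0025, 0, 0, 0, 0, 0],
  [0, 0, 0, 0, 0, 0],
  [0.016, 0, 0, 0, 0, 0],
  [0, 0, -0.03, 0, 0, 0],
  [0, 0, -0.05, 0, 0, 0],
])

```text
t: 21.63
tool_pos: [0.4372, 0.0886, 0.1111]
ee_rot: [[-0.997, 0.075, -0.006], [0.075, 0.997, -0.002], [0.006, -0.002, -1.0]]
wrist_force: [1.9, 0.8, -0.5]
finger_gap: 0.0001
finger_force: 0.0
```

Emit:
jog_arm([
  [0, 0, -0.05, 0, 0, 0],
  [-0.0241, -0.0402, 0, 0, 0, 0],
  [-0.0241, -0.0402, 0, 0, 0, 0],
  [-0.0241, -0.0402, 0, 0, 0, 0],
  [-0.0241, -0.0402, 0, 0, 0, 0],
], claw=0.2)

```text
t: 22.05
tool_pos: [0.5052, -0.0379, 0.1518]
ee_rot: [[-0.997, 0.074, 0.003], [0.074, 0.997, -0.001], [-0.003, -0.0, -1.0]]
wrist_force: [-0.0, 0.8, 0.3]
finger_gap: 0.0514
finger_force: 0.0
```

Emit:
jog_arm([
  [-0.0241, -0.0402, 0, 0, 0, 0],
  [-0.0241, -0.0402, 0, 0, 0, 0],
  [-0.0241, -0.0402, 0, 0, 0, 0],
  [-0.0241, -0.0402, 0, 0, 0, 0],
  [-0.0241, -0.0402, 0, 0, 0, 0],
])

```text
t: 22.47
tool_pos: [0.5836, -0.1957, 0.1512]
ee_rot: [[-0.997, 0.075, 0.002], [0.075, 0.997, -0.001], [-0.002, -0.001, -1.0]]
wrist_force: [1.0, 0.1, 0.2]
finger_gap: 0.0511
finger_force: 0.0
```

Emit:
jog_arm([
  [-0.0241, -0.0402, 0, 0, 0, 0],
  [0, 0, 0, 0, 0, -0.0379],
  [0, 0, 0, 0, 0, -0.0379],
  [0, 0, 0, 0, 0, -0.0379],
  [0, 0, 0, 0, 0, -0.0379],
])

```text
t: 22.88
tool_pos: [0.5987, -0.2257, 0.1508]
ee_rot: [[-0.918, -0.396, 0.001], [-0.396, 0.918, -0.001], [-0.001, -0.001, -1.0]]
wrist_force: [0.6, 1.0, 1.0]
finger_gap: 0.0512
finger_force: 0.0
```

Emit:
jog_arm([
  [0, 0, 0, 0, 0, 0],
  [0, 0, 0, 0, 0, 0],
])

```text
t: 23.05
tool_pos: [0.5985, -0.2252, 0.151]
ee_rot: [[-0.922, -0.388, 0.001], [-0.388, 0.922, -0.001], [-0.001, -0.001, -1.0]]
wrist_force: [-0.1, -0.3, 0.1]
finger_gap: 0.0515
finger_force: 0.0
```

```bash
python3 - <<'E'
from h import *
C,p,d=snap("wrist","w10"); blocks(C,d,.1); to(.5965,-.2245,.009,23)
E
```

```text
[619. 124.] 299 c [444.4  -4.2] size [48.9 17.2] yaw 11.2 z 0.0252
[323. 183.] 1214 c [ 596.9 -224. ] size [47.3 21.6] yaw 23.6 z 0.0245
shift [0.0021 0.0018 0.1893] turn [-0.0002  0.0001 -0.001 ] pos [ 0.5984 -0.2251  0.151 ] t 23.1
```

Emit:
jog_arm([
  [0.0012, 0.002, 0.035, 0, 0, 0],
  [0, 0, 0.045, 0, 0, 0],
  [0, 0, 0.045, 0, 0, 0],
  [0, 0, 0.035, 0, 0, 0],
  [0, 0, 0.016, 0, 0, 0],
])

```text
t: 23.52
tool_pos: [0.5942, -0.2229, 0.0151]
ee_rot: [[-0.921, -0.389, -0.005], [-0.389, 0.921, 0.002], [0.004, 0.003, -1.0]]
wrist_force: [-1.0, -0.2, 0.8]
finger_gap: 0.0515
finger_force: 0.0
```

Emit:
jog_arm([
  [0, 0, 0.0083, 0, 0, 0],
  [0, 0, 0.005, 0, 0, 0],
  [0, 0, 0, 0, 0, 0],
  [0, 0, 0, 0, 0, 0],
])

```text
t: 23.85
tool_pos: [0.598, -0.2244, 0.0105]
ee_rot: [[-0.921, -0.39, 0.002], [-0.39, 0.921, -0.001], [-0.002, -0.002, -1.0]]
wrist_force: [-0.6, -0.8, 1.0]
finger_gap: 0.0509
finger_force: 0.0
```

Emit:
jog_arm([
  [0, 0, 0, 0, 0, 0],
  [0, 0, 0, 0, 0, 0],
  [0, 0, 0, 0, 0, 0],
  [0, 0, 0, 0, 0, 0],
  [0, 0, 0, 0, 0, 0],
], claw=-1)

```text
t: 24.27
tool_pos: [0.5977, -0.2244, 0.0104]
ee_rot: [[-0.921, -0.391, 0.002], [-0.391, 0.921, -0.001], [-0.002, -0.002, -1.0]]
wrist_force: [-0.9, 0.5, 6.1]
finger_gap: 0.0206
finger_force: 60.5
```

Emit:
jog_arm([
  [0, 0, -0.02, 0, 0, 0],
  [0, 0, -0.045, 0, 0, 0],
  [0, 0, -0.045, 0, 0, 0],
  [0, 0, -0.04, 0, 0, 0],
  [0, 0, -0.02, 0, 0, 0],
])

```text
t: 24.68
tool_pos: [0.5985, -0.2246, 0.1411]
ee_rot: [[-0.921, -0.391, 0.005], [-0.391, 0.921, -0.002], [-0.004, -0.004, -1.0]]
wrist_force: [0.7, -0.3, -0.0]
finger_gap: 0.0201
finger_force: 59.7
```

Emit:
jog_arm([
  [0, 0, 0, 0, 0, 0.0379],
  [0, 0, 0, 0, 0, 0.0379],
  [0, 0, 0, 0, 0, 0.0379],
  [0, 0, 0, 0, 0, 0.0379],
  [0, 0, 0, 0, 0, 0],
])

```text
t: 25.1
tool_pos: [0.5966, -0.2239, 0.1367]
ee_rot: [[-0.997, 0.078, 0.0], [0.078, 0.997, -0.0], [-0.0, -0.0, -1.0]]
wrist_force: [-0.5, -0.6, -0.5]
finger_gap: 0.0206
finger_force: 59.6
```

Emit:
jog_arm([
  [0, 0, 0, 0, 0, 0],
  [0, 0, 0, 0, 0, 0],
])

```text
t: 25.27
tool_pos: [0.5965, -0.2239, 0.1365]
ee_rot: [[-0.997, 0.072, -0.0], [0.072, 0.997, 0.0], [0.0, -0.0, -1.0]]
wrist_force: [-0.9, 0.6, 0.0]
finger_gap: 0.0204
finger_force: 59.6
```

```bash
python3 - <<'E'
from h import *
C,p,d=snap("wrist","w11"); held(C,d); blocks(C,d,.1); to(.429,.0901,.136,-4.3)
E
```

```text
held 3858 [[-0.0235, -0.0089, -0.0155], [0.0064, -0.0, -0.014], [0.0243, 0.0089, 0.0056]] 0.020690412685764766
[614. 261.] 195 c [688.4  55.3] size [19.2 35.3] yaw -31.4 z 0.0254
shift [0.2532 0.4014 0.0006] turn [ 0.     -0.      0.0008] pos [ 0.5966 -0.2239  0.1364] t 25.3167
```

Emit:
jog_arm([
  [0.0253, 0.0401, 0, 0, 0, 0],
  [0.0253, 0.0401, 0, 0, 0, 0],
  [0.0253, 0.0401, 0, 0, 0, 0],
  [0.0253, 0.0401, 0, 0, 0, 0],
  [0.0253, 0.0401, 0, 0, 0, 0],
])

```text
t: 25.73
tool_pos: [0.5123, -0.0657, 0.1364]
ee_rot: [[-0.997, 0.074, 0.0], [0.074, 0.997, 0.0], [-0.0, 0.0, -1.0]]
wrist_force: [0.6, 0.2, -0.7]
finger_gap: 0.0202
finger_force: 59.7
```

Emit:
jog_arm([
  [0.0253, 0.0401, 0, 0, 0, 0],
  [0.0253, 0.0401, 0, 0, 0, 0],
  [0.0253, 0.0401, 0, 0, 0, 0],
  [0.0253, 0.0401, 0, 0, 0, 0],
  [0.0253, 0.0403, 0, 0, 0, 0],
])

```text
t: 26.15
tool_pos: [0.429, 0.0916, 0.1366]
ee_rot: [[-0.997, 0.073, 0.001], [0.073, 0.997, 0.0], [-0.001, 0.0, -1.0]]
wrist_force: [1.0, 0.8, -0.1]
finger_gap: 0.0202
finger_force: 59.7
```

Emit:
jog_arm([
  [0, 0, 0, 0, 0, 0],
  [0, 0, 0.04, 0, 0, 0],
  [0, 0, 0.03, 0, 0, 0],
  [0, 0, 0, 0, 0, 0],
  [0, 0, 0, 0, 0, 0],
])

```text
t: 26.57
tool_pos: [0.4288, 0.0899, 0.0834]
ee_rot: [[-0.997, 0.074, -0.003], [0.074, 0.997, -0.001], [0.003, -0.001, -1.0]]
wrist_force: [0.6, 0.4, 0.8]
finger_gap: 0.0205
finger_force: 59.7
```

```bash
python3 -c "
from h import *
uv();to(.429,.0901,.0548,-4.3)"
```

```text
u rel mouth mm -35.1 v off mm -0.2 z 83.4 F [0.6 0.4 0.8] gap 0.020474587228720753 t 26.5667
shift [-0.0003  0.0003  0.0381] turn [-0.0003 -0.0009  0.0003] pos [0.4288 0.0899 0.0834] t 26.5667
```

Emit:
jog_arm([
  [0, 0.0003, 0.02, 0, 0, 0],
  [0, 0, 0.014, 0, 0, 0],
  [0, 0, 0.0042, 0, 0, 0],
  [0, 0, 0, 0, 0, 0],
  [0, 0, 0, 0, 0, 0],
])

```text
t: 26.98
tool_pos: [0.4307, 0.0905, 0.0563]
ee_rot: [[-0.997, 0.075, 0.001], [0.075, 0.997, 0.0], [-0.001, 0.0, -1.0]]
wrist_force: [0.8, 0.3, -0.8]
finger_gap: 0.0205
finger_force: 59.7
```

Emit:
jog_arm([
  [-0.006, 0, 0, 0, 0, 0],
  [-0.006, 0, 0, 0, 0, 0],
  [-0.006, 0, 0, 0, 0, 0],
  [0, 0, 0, 0, 0, 0],
  [0, 0, 0, 0, 0, 0],
])

```text
t: 27.4
tool_pos: [0.4441, 0.0895, 0.0555]
ee_rot: [[-0.997, 0.075, 0.001], [0.075, 0.997, -0.0], [-0.001, 0.0, -1.0]]
wrist_force: [-0.2, -0.7, 0.9]
finger_gap: 0.0203
finger_force: 59.7
```

Emit:
jog_arm([
  [-0.005, 0, 0, 0, 0, 0],
  [-0.0037, 0, 0, 0, 0, 0],
  [0, 0, 0, 0, 0, 0],
  [0, 0, 0, 0, 0, 0],
])

```text
t: 27.73
tool_pos: [0.4501, 0.089, 0.0552]
ee_rot: [[-0.997, 0.075, 0.0], [0.075, 0.997, -0.0], [-0.0, -0.0, -1.0]]
wrist_force: [-0.5, -0.4, -0.6]
finger_gap: 0.0204
finger_force: 59.7
```

```bash
python3 -c "
from h import *
uv();C,p,d=snap('wrist','w12');held(C,d)"
```

```text
u rel mouth mm -13.9 v off mm 0.5 z 55.2 F [-0.5 -0.4 -0.6] gap 0.02043243997153736 t 27.7333
held 5298 [[-0.0489, -0.0089, -0.0202], [-0.0041, -0.0001, -0.014], [0.0242, 0.0089, 0.0048]] 0.0204492993689596
```

Emit:
jog_arm([
  [0, 0, 0, 0, 0, 0],
  [0, 0, 0, 0, 0, 0],
  [0, 0, 0, 0, 0, 0],
  [0, 0, -0.02, 0, 0, 0],
  [0, 0, -0.03, 0, 0, 0],
], claw=0.1)

```text
t: 28.2
tool_pos: [0.4482, 0.0887, 0.0916]
ee_rot: [[-0.997, 0.075, -0.004], [0.075, 0.997, -0.001], [0.004, -0.001, -1.0]]
wrist_force: [0.4, 0.4, 0.3]
finger_gap: 0.0469
finger_force: 0.0
```

Emit:
jog_arm([
  [0.03, 0, -0.03, 0, 0, 0],
  [0.03, 0, 0, 0, 0, 0],
  [0, 0, 0, 0, 0, 0],
  [0, 0, 0, 0, 0, 0],
  [0, 0, 0, 0, 0, 0],
], claw=-1)

```text
t: 28.62
tool_pos: [0.4058, 0.0926, 0.1154]
ee_rot: [[-0.997, 0.075, 0.001], [0.075, 0.997, 0.0], [-0.001, 0.0, -1.0]]
wrist_force: [0.6, 0.8, 0.4]
finger_gap: -0.0004
finger_force: 0.0
```

Emit:
jog_arm([
  [0, -0.0005, 0.03, 0, 0, 0],
  [0, 0, 0.03, 0, 0, 0],
  [0, 0, 0.022, 0, 0, 0],
  [0, 0, 0, 0, 0, 0],
  [0, 0, 0, 0, 0, 0],
])

```text
t: 29.03
tool_pos: [0.4046, 0.0918, 0.053]
ee_rot: [[-0.997, 0.075, -0.002], [0.075, 0.997, -0.001], [0.002, -0.001, -1.0]]
wrist_force: [-0.1, -1.2, -0.7]
finger_gap: -0.0001
finger_force: 0.0
```

Emit:
jog_arm([
  [-0.012, 0, 0, 0, 0, 0],
  [-0.012, 0, 0, 0, 0, 0],
  [-0.012, 0, 0, 0, 0, 0],
  [-0.012, 0, 0, 0, 0, 0],
  [-0.007, 0, 0, 0, 0, 0],
])

```text
t: 29.45
tool_pos: [0.4481, 0.089, 0.0543]
ee_rot: [[-0.997, 0.075, 0.001], [0.075, 0.997, 0.0], [-0.001, 0.0, -1.0]]
wrist_force: [-1.5, -0.3, 0.2]
finger_gap: 0.0
finger_force: 1.1
```

Emit:
jog_arm([
  [-0.004, 0, 0, 0, 0, 0],
  [-0.002, 0, 0, 0, 0, 0],
  [-0.0015, 0, 0, 0, 0, 0],
  [0, 0, 0, 0, 0, 0],
])

```text
t: 29.78
tool_pos: [0.4514, 0.0885, 0.0537]
ee_rot: [[-0.997, 0.075, -0.001], [0.075, 0.997, -0.0], [0.001, -0.0, -1.0]]
wrist_force: [-3.1, 1.0, 1.4]
finger_gap: -0.0003
finger_force: 1.6
```

```bash
python3 -c "
from h import *
uv()"
```

```text
u rel mouth mm -12.5 v off mm 0.1 z 53.7 F [-3.1  1.   1.4] gap -0.0002514759526973009 t 29.7833
```

Emit:
jog_arm([
  [-0.0018, 0, 0, 0, 0, 0],
  [0, 0, 0, 0, 0, 0],
  [0.016, 0, 0, 0, 0, 0],
  [0, 0, -0.03, 0, 0, 0],
  [0, 0, -0.05, 0, 0, 0],
])

```text
t: 30.2
tool_pos: [0.4384, 0.0887, 0.1115]
ee_rot: [[-0.997, 0.075, -0.005], [0.075, 0.997, -0.002], [0.005, -0.002, -1.0]]
wrist_force: [0.8, -0.3, 0.3]
finger_gap: -0.0
finger_force: 0.0
```

Emit:
jog_arm([
  [0, 0.045, -0.05, 0, 0, 0],
  [0, 0.045, 0, 0, 0, 0],
  [0, 0.045, 0, 0, 0, 0],
  [0, 0, 0, 0, 0, 0],
  [0, 0, 0, 0, 0, 0],
], claw=0.2)

```text
t: 30.62
tool_pos: [0.4494, 0.1861, 0.1452]
ee_rot: [[-0.997, 0.072, 0.003], [0.072, 0.997, 0.0], [-0.003, 0.001, -1.0]]
wrist_force: [-0.5, -0.1, -0.3]
finger_gap: 0.0512
finger_force: 0.0
```

```bash
python3 - <<'E'
from h import *
C,p,d=snap("wrist","w13"); mouthcheck(C,d,p,"w13"); P=cloud(C,d); Z=P[...,2]
for lo,hi in((.05,.062),(.014,.022)):
    m=((Z>lo)&(Z<hi)&(P[...,1]>.2)).astype(np.uint8); k,l,st,c=cv2.connectedComponentsWithStats(m)
    for i in range(1,k):
        if st[i,4]<150: continue
        X=P[l==i]; r=cv2.minAreaRect((X[:,:2]*1000).astype(np.float32)); print(lo,c[i].round(),st[i,4],np.round(r[0],1),np.round(r[1],1),round(r[2],1),np.median(X[:,2]).round(4))
# end of follower/blocks through slot
C,p,d=snap("side","s2"); P=cloud(C,d)
to(.4294,.300,.0300,-4.2)
E
```

```text
in mouth area 518 [[-0.0001, -0.0102, 0.0495], [0.0003, -0.0067, 0.0531], [0.0012, -0.0015, 0.0658], [0.0153, 0.0086, 0.0673], [0.0192, 0.0109, 0.0714]]
(130, 83, 3)
0.05 [463. 162.] 856 [428.3 299.1] [25.8 20.6] 87.0 0.0551
0.05 [445. 395.] 273 [678.6 303.3] [38.2 10. ] 74.4 0.0534
0.014 [442. 152.] 4855 [428.2 300.1] [199.4  23.9] 85.7 0.0174
0.014 [562. 283.] 1254 [580.7 432.6] [20.3 99.6] 75.6 0.0156
shift [0.0368 0.1522 0.1527] turn [-0.0002  0.0002 -0.0004] pos [0.4484 0.1841 0.1446] t 30.7167
```

View pics/w13c.png

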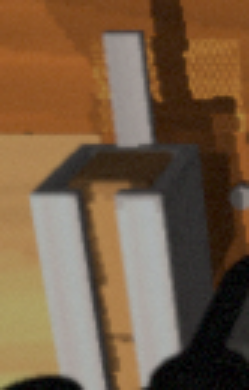

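The last block is flush too: crop shows its end at (115,185) inside the lip, depth u ≈ 0. The bar is at (0.4283, 0.2998), yaw -4.3°. Fetch it.

Emit:
jog_arm([
  [0.0092, 0.038, 0, 0, 0, 0],
  [0.0092, 0.038, 0, 0, 0, 0],
  [0.0092, 0.038, 0, 0, 0, 0],
  [0.0092, 0.038, 0, 0, 0, 0],
  [0, 0, 0, 0, 0, 0],
])

```text
t: 31.13
tool_pos: [0.4294, 0.3032, 0.1447]
ee_rot: [[-0.997, 0.073, 0.001], [0.073, 0.997, 0.002], [-0.0, 0.002, -1.0]]
wrist_force: [0.3, 0.3, 0.4]
finger_gap: 0.0516
finger_force: 0.0
```

Emit:
jog_arm([
  [0, 0, 0.04, 0, 0, 0],
  [0, 0, 0.045, 0, 0, 0],
  [0, 0, 0.04, 0, 0, 0],
  [0, 0, 0.02, 0, 0, 0],
  [0, 0, 0.0085, 0, 0, 0],
])

```text
t: 31.55
tool_pos: [0.4276, 0.2972, 0.0267]
ee_rot: [[-0.997, 0.077, -0.004], [0.077, 0.997, -0.003], [0.004, -0.004, -1.0]]
wrist_force: [-0.4, -0.6, 0.9]
finger_gap: 0.0512
finger_force: 0.0
```

Emit:
jog_arm([
  [0, 0, 0, 0, 0, 0],
  [0, 0, 0, 0, 0, 0],
  [0, 0, 0, 0, 0, 0],
])

```text
t: 31.8
tool_pos: [0.4305, 0.3004, 0.031]
ee_rot: [[-0.997, 0.076, 0.002], [0.076, 0.997, 0.001], [-0.002, 0.001, -1.0]]
wrist_force: [0.0, -0.0, 0.2]
finger_gap: 0.051
finger_force: 0.0
```

```bash
python3 -c "
from h import *
to(.429,.2998,.0295,-4.3)"
```

```text
shift [ 0.002 -0.001  0.002] turn [ 0.0004  0.0006 -0.0002] pos [0.4305 0.3004 0.031 ] t 31.8
```

Emit:
jog_arm([
  [0.002, 0, 0.001, 0, 0, 0],
  [0, 0, 0, 0, 0, 0],
])

```text
t: 31.97
tool_pos: [0.4284, 0.3007, 0.03]
ee_rot: [[-0.997, 0.075, 0.002], [0.075, 0.997, 0.001], [-0.001, 0.001, -1.0]]
wrist_force: [-0.8, 0.5, -0.1]
finger_gap: 0.0509
finger_force: 0.0
```

Emit:
jog_arm([
  [0, 0, 0, 0, 0, 0],
  [0, 0, 0, 0, 0, 0],
  [0, 0, 0, 0, 0, 0],
  [0, 0, 0, 0, 0, 0],
  [0, 0, 0, 0, 0, 0],
], claw=-1)

```text
t: 32.38
tool_pos: [0.4283, 0.3007, 0.0296]
ee_rot: [[-0.997, 0.075, 0.001], [0.075, 0.997, 0.001], [-0.001, 0.001, -1.0]]
wrist_force: [-1.2, -0.4, 6.2]
finger_gap: 0.025
finger_force: 60.2
```

Emit:
jog_arm([
  [0, 0, -0.02, 0, 0, 0],
  [0, 0, -0.04, 0, 0, 0],
  [0, 0, -0.04, 0, 0, 0],
  [0, 0, -0.03, 0, 0, 0],
  [0, 0, 0, 0, 0, 0],
])

```text
t: 32.8
tool_pos: [0.4303, 0.3021, 0.1309]
ee_rot: [[-0.997, 0.075, 0.006], [0.075, 0.997, 0.004], [-0.005, 0.004, -1.0]]
wrist_force: [0.8, 0.8, -0.5]
finger_gap: 0.0247
finger_force: 59.4
```

Emit:
jog_arm([
  [0, 0, 0, 0, 0, 0],
  [0, 0, 0, 0, 0, 0],
  [0, 0, 0, 0, 0, 0],
])

```text
t: 33.05
tool_pos: [0.4267, 0.2996, 0.1248]
ee_rot: [[-0.997, 0.075, -0.002], [0.075, 0.997, -0.002], [0.002, -0.002, -1.0]]
wrist_force: [0.3, 0.3, -1.4]
finger_gap: 0.025
finger_force: 59.4
```

```bash
cat >> h.py <<'E'
def bar(C,d,zt):
    "bar top face in tool coordinates"
    P=cloud(C,d); s=env.sense(); L=(P-s["tool_pos"])@np.array(s["ee_rot"])
    m=((abs(L[...,2]-zt)<.006)&(abs(L[...,0])<.03)&(abs(L[...,1])<.12)); m=cv2.morphologyEx(m.astype(np.uint8),cv2.MORPH_OPEN,np.ones((3,3)))>0
    X=L[m]; w=X[abs(X[:,1])>.03]
    for sg in(-1,1):
        e=w[w[:,1]*sg>0]; print("side",sg,len(e),"x",np.percentile(e[:,0],[1,50,99]).round(4),"y",np.percentile(e[:,1],[.5,99.5]).round(4),"z",np.median(e[:,2]).round(4))
    A=np.c_[w[:,1],np.ones(len(w))]; print("roll slope z/y",np.linalg.lstsq(A,w[:,2],rcond=None)[0])
E
python3 - <<'E'
from h import *
s=env.sense(); print(s["tool_pos"],s["finger_gap"],s["wrist_force"])
C,p,d=snap("wrist","w14"); bar(C,d,.012)
to(.4502,.0880,.1500,-4.3)
E
```

```text
[0.42668946 0.299591   0.12479633] 0.02499576122964174 [ 0.3370418   0.26909099 -1.40895349]
side -1 5033 x [-0.012   0.0014  0.0115] y [-0.0995 -0.0304] z 0.012
side 1 4899 x [-0.0118  0.0014  0.0115] y [0.0304 0.0984] z 0.0122
roll slope z/y [0.00105709 0.01230484]
shift [-0.0523 -0.279  -0.0332] turn [-0.0006 -0.0007  0.0001] pos [0.4267 0.2996 0.1248] t 33.1
```

```bash
python3 - <<'E'
from h import *
for n in("w4","w5","w6","w13","w14"):
    C,p,d=load(n); P=cloud(C,d); Z=P[...,2]; q=P[...,:2]; u=q@np.array([.9972,-.075])-.456; v=q@np.array([.075,.9972])-.122
    for sg in(-1,1):
        for lo,hi in((.0605,.067),(.044,.052)):
            m=(abs(v*sg-.086)<.007)&(abs(u+.015)<.035)&(Z>lo)&(Z<hi)
            if m.sum()<30: continue
            uu=u[m]; h,e=np.histogram(uu*1000,np.arange(-46,16,2)); print(n,sg,lo,m.sum(),dict((int(b),int(c)) for b,c in zip(e,h) if c))
            r=uu[uu<-.015]; f=uu[uu>-.015]
            if lo>.06: print("   rear cheek",np.percentile(r,[2,98]).round(4) if len(r) else "", "front",np.percentile(f,[2,98]).round(4) if len(f) else "")
E
```

```text
w4 -1 0.0605 541 {-40: 12, -38: 118, -36: 78, -34: 77, -32: 70, -30: 57, -28: 3, -4: 13, -2: 73, 0: 25, 2: 13, 4: 2}
   rear cheek [-0.0381 -0.0282] front [-0.0024  0.0038]
w4 -1 0.044 811 {-40: 16, -38: 122, -28: 2, -26: 11, -24: 21, -22: 25, -20: 40, -18: 58, -16: 67, -14: 49, -12: 61, -10: 56, -8: 67, -6: 54, -4: 58, -2: 102, 0: 2}
w4 1 0.0605 533 {-40: 8, -38: 117, -36: 78, -34: 76, -32: 75, -30: 52, -28: 6, -4: 13, -2: 59, 0: 30, 2: 17, 4: 2}
   rear cheek [-0.038  -0.0281] front [-0.0023  0.0037]
w4 1 0.044 809 {-40: 14, -38: 111, -36: 1, -28: 1, -26: 8, -24: 20, -22: 26, -20: 31, -18: 70, -16: 48, -14: 68, -12: 60, -10: 59, -8: 57, -6: 57, -4: 61, -2: 116, 0: 1}
w5 -1 0.0605 485 {-40: 1, -38: 68, -36: 47, -34: 57, -32: 45, -30: 30, -28: 1, -4: 5, -2: 78, 0: 41, 2: 42, 4: 48, 6: 22}
   rear cheek [-0.0376 -0.0286] front [-0.002   0.0071]
w5 -1 0.044 549 {-40: 2, -38: 90, -36: 1, -28: 2, -26: 4, -24: 12, -22: 15, -20: 31, -18: 40, -16: 40, -14: 37, -12: 40, -10: 41, -8: 43, -6: 45, -4: 41, -2: 62, 0: 1, 2: 1, 8: 1}
w5 1 0.0605 493 {-38: 68, -36: 58, -34: 45, -32: 51, -30: 30, -2
[... 1054 characters left out ...]
k [-0.0381 -0.028 ] front [-0.0022  0.0071]
w13 -1 0.044 517 {-40: 17, -38: 36, -36: 3, -34: 3, -32: 1, -30: 2, -28: 7, -26: 20, -24: 35, -22: 33, -20: 39, -18: 35, -16: 33, -14: 31, -12: 37, -10: 36, -8: 38, -6: 32, -4: 32, -2: 40, 2: 3, 4: 2, 6: 2}
w13 1 0.0605 463 {-38: 58, -36: 50, -34: 51, -32: 44, -30: 37, -4: 2, -2: 64, 0: 45, 2: 38, 4: 40, 6: 32, 8: 2}
   rear cheek [-0.0379 -0.0286] front [-0.0019  0.0076]
w13 1 0.044 487 {-40: 5, -38: 40, -24: 21, -22: 38, -20: 41, -18: 39, -16: 40, -14: 40, -12: 35, -10: 36, -8: 41, -6: 37, -4: 41, -2: 33}
w14 1 0.0605 211 {-4: 4, -2: 65, 0: 42, 2: 40, 4: 41, 6: 19}
   rear cheek  front [-0.002   0.0069]
w14 1 0.044 58 {-4: 14, -2: 41, 2: 2, 6: 1}
```

Cheek faces in five views put the notch centre at u = -15.05 mm on both sides, and the bar is centred and level in the hand. Hovering above the notches.

Emit:
jog_arm([
  [0, 0, -0.015, 0, 0, 0],
  [-0.0084, -0.0464, 0, 0, 0, 0],
  [-0.0084, -0.0464, 0, 0, 0, 0],
  [-0.0084, -0.0464, 0, 0, 0, 0],
  [-0.0084, -0.0464, 0, 0, 0, 0],
])

```text
t: 33.52
tool_pos: [0.4415, 0.1581, 0.1364]
ee_rot: [[-0.997, 0.074, -0.002], [0.074, 0.997, -0.001], [0.002, -0.001, -1.0]]
wrist_force: [1.8, -0.3, 0.0]
finger_gap: 0.0248
finger_force: 59.5
```

Emit:
jog_arm([
  [-0.0084, -0.0464, 0, 0, 0, 0],
  [-0.0084, -0.0464, 0, 0, 0, 0],
  [0, 0, 0, 0, 0, 0],
  [0, 0, 0.02, 0, 0, 0],
  [0, 0, 0.012, 0, 0, 0],
])

```text
t: 33.93
tool_pos: [0.4493, 0.0886, 0.1122]
ee_rot: [[-0.997, 0.077, -0.001], [0.077, 0.997, -0.0], [0.001, -0.0, -1.0]]
wrist_force: [-1.0, -0.1, -1.1]
finger_gap: 0.0248
finger_force: 59.7
```

Emit:
jog_arm([
  [0, 0, 0, 0, 0, 0],
  [0, 0, 0, 0, 0, 0],
  [0, 0, 0, 0, 0, 0],
  [0, 0, 0, 0, 0, 0],
])

```text
t: 34.27
tool_pos: [0.45, 0.0898, 0.1139]
ee_rot: [[-0.997, 0.074, 0.0], [0.074, 0.997, 0.0], [-0.0, 0.0, -1.0]]
wrist_force: [0.1, -0.1, -0.6]
finger_gap: 0.0252
finger_force: 59.7
```

```bash
python3 - <<'E'
from h import *
uv(); C,p,d=snap("wrist","w15"); bar(C,d,.012); to(.4488,.0886,.0788,-4.3)
E
```

```text
u rel mouth mm -14.0 v off mm 1.3 z 113.9 F [ 0.1 -0.1 -0.6] gap 0.025150404415357274 t 34.2667
side -1 5028 x [-0.0119  0.0015  0.0116] y [-0.0994 -0.0304] z 0.0121
side 1 4892 x [-0.0118  0.0015  0.0116] y [0.0304 0.0985] z 0.0123
roll slope z/y [0.00105554 0.0124043 ]
shift [ 0.0017 -0.0017  0.0469] turn [0.     0.0002 0.0003] pos [0.4501 0.0898 0.114 ] t 34.3167
```

Emit:
jog_arm([
  [0.0016, -0.0014, 0.008, 0, 0, 0],
  [0, 0, 0.008, 0, 0, 0],
  [0, 0, 0.006, 0, 0, 0],
  [0, 0, 0, 0, 0, 0],
  [0, 0, 0, 0, 0, 0],
])

```text
t: 34.73
tool_pos: [0.4481, 0.0882, 0.0966]
ee_rot: [[-0.997, 0.075, -0.001], [0.075, 0.997, -0.0], [0.001, -0.0, -1.0]]
wrist_force: [-0.9, -0.0, -1.4]
finger_gap: 0.0256
finger_force: 59.7
```

Emit:
jog_arm([
  [0, 0, 0, 0, 0, 0],
  [0, 0, 0, 0, 0, 0],
])

```text
t: 34.9
tool_pos: [0.4487, 0.0883, 0.0973]
ee_rot: [[-0.997, 0.075, 0.0], [0.075, 0.997, 0.0], [-0.0, 0.0, -1.0]]
wrist_force: [0.4, -0.5, -2.2]
finger_gap: 0.025
finger_force: 59.7
```

```bash
python3 - <<'E'
from h import *
uv();print(env.sense()["ee_rot"].round(4))
E
```

```text
u rel mouth mm -15.1 v off mm -0.3 z 97.3 F [ 0.4 -0.5 -2.2] gap 0.02502932622422835 t 34.9
[[-9.972e-01  7.490e-02  2.000e-04]
 [ 7.490e-02  9.972e-01  1.000e-04]
 [-2.000e-04  1.000e-04 -1.000e+00]]
```

Emit:
jog_arm([
  [0, 0, 0.003, 0, 0, 0],
  [0, 0, 0.003, 0, 0, 0],
  [0, 0, 0.003, 0, 0, 0],
  [0, 0, 0.003, 0, 0, 0],
  [0, 0, 0, 0, 0, 0],
])

```text
t: 35.32
tool_pos: [0.4481, 0.0882, 0.0875]
ee_rot: [[-0.997, 0.075, -0.001], [0.075, 0.997, -0.0], [0.001, -0.0, -1.0]]
wrist_force: [0.4, -0.1, -1.3]
finger_gap: 0.0249
finger_force: 59.7
```

Emit:
jog_arm([
  [0, 0, 0.003, 0, 0, 0],
  [0, 0, 0.003, 0, 0, 0],
  [0, 0, 0.003, 0, 0, 0],
  [0, 0, 0.003, 0, 0, 0],
  [0, 0, 0, 0, 0, 0],
])

```text
t: 35.73
tool_pos: [0.4482, 0.0882, 0.0786]
ee_rot: [[-0.997, 0.075, -0.001], [0.075, 0.997, -0.0], [0.001, -0.0, -1.0]]
wrist_force: [0.0, -0.9, -1.4]
finger_gap: 0.025
finger_force: 59.7
```

Emit:
jog_arm([
  [0, 0, 0, 0, 0, 0],
  [0, 0, 0, 0, 0, 0],
])

```text
t: 35.9
tool_pos: [0.4486, 0.0883, 0.0791]
ee_rot: [[-0.997, 0.075, -0.0], [0.075, 0.997, 0.0], [0.0, 0.0, -1.0]]
wrist_force: [-0.0, -0.7, -0.6]
finger_gap: 0.0251
finger_force: 59.7
```

```bash
python3 - <<'E'
from h import *
uv(); C,p,d=snap("wrist","w16"); bar(C,d,.012)
E
```

```text
u rel mouth mm -15.3 v off mm -0.3 z 79.1 F [-0.  -0.7 -0.6] gap 0.0251453475401748 t 35.9
side -1 5837 x [-0.021   0.0018  0.0215] y [-0.0993 -0.0305] z 0.0122
side 1 5713 x [-0.0213  0.0018  0.0214] y [0.0305 0.0983] z 0.0124
roll slope z/y [0.00092245 0.01287417]
```

Emit:
jog_arm([
  [0, 0, 0.0014, 0, 0, 0],
  [0, 0, 0, 0, 0, 0],
  [0, 0, 0, 0, 0, 0],
])

```text
t: 36.2
tool_pos: [0.4485, 0.0883, 0.078]
ee_rot: [[-0.997, 0.075, -0.0], [0.075, 0.997, -0.0], [0.0, -0.0, -1.0]]
wrist_force: [0.0, 0.2, -0.6]
finger_gap: 0.025
finger_force: 59.7
```

Emit:
jog_arm([
  [0, 0, 0, 0, 0, 0],
  [0, 0, 0, 0, 0, 0],
  [0, 0, 0, 0, 0, 0],
  [0, 0, 0, 0, 0, 0],
  [0, 0, -0.01, 0, 0, 0],
], claw=0.2)

```text
t: 36.62
tool_pos: [0.4476, 0.0881, 0.0848]
ee_rot: [[-0.997, 0.075, -0.002], [0.075, 0.997, -0.0], [0.002, -0.001, -1.0]]
wrist_force: [-0.2, 0.3, 0.4]
finger_gap: 0.0513
finger_force: 0.0
```

Emit:
jog_arm([
  [0, 0, -0.03, 0, 0, 0],
  [0, 0, -0.05, 0, 0, 0],
  [0, 0, -0.05, 0, 0, 0],
  [0, 0, -0.05, 0, 0, 0],
  [0, 0, -0.05, 0, 0, 0],
])

```text
t: 37.03
tool_pos: [0.4481, 0.0882, 0.2606]
ee_rot: [[-0.997, 0.075, 0.0], [0.075, 0.997, 0.0], [-0.0, 0.0, -1.0]]
wrist_force: [0.8, 0.2, -0.3]
finger_gap: 0.0513
finger_force: 0.0
```

Emit:
jog_arm([
  [0, 0, 0, 0, 0, 0],
  [0, 0, 0, 0, 0, 0],
])

```text
t: 37.2
tool_pos: [0.4503, 0.0887, 0.2611]
ee_rot: [[-0.997, 0.075, 0.006], [0.075, 0.997, 0.001], [-0.005, 0.002, -1.0]]
wrist_force: [-0.4, -0.5, -0.9]
finger_gap: 0.051
finger_force: 0.0
```

```bash
python3 - <<'E'
from h import *
C,p,d=snap("wrist","w17"); P=cloud(C,d);Z=P[...,2]; q=P[...,:2]; u=q@np.array([.9972,-.075])-.456; v=q@np.array([.075,.9972])-.122
for n,lo,hi in(("handle",.098,.112),("bartop",.064,.068)):
    m=((Z>lo)&(Z<hi)&(abs(v)<.12)&(u<.0)).astype(np.uint8); k,l,st,c=cv2.connectedComponentsWithStats(m)
    for i in range(1,k):
        if st[i,4]<100: continue
        X=np.c_[u[l==i],v[l==i]]; r=cv2.minAreaRect((X*1000).astype(np.float32)); print(n,c[i].round(),st[i,4],np.round(r[0],1),np.round(r[1],1),round(r[2],1),np.median(Z[l==i]).round(4))
blocks(C,d); s=env.sense(); print(s["t"],s["tool_pos"],s["finger_gap"])
E
```

```text
handle [320. 173.] 504 [-14.9  -0.7] [25.4 20.2] 89.6 0.1032
bartop [319. 165.] 3107 [-15.2  -1.1] [198.8  23.6] 90.0 0.0655
37.25 [0.44902759 0.08840498 0.25911871] 0.051123358418049186
```

View pics/w17.png

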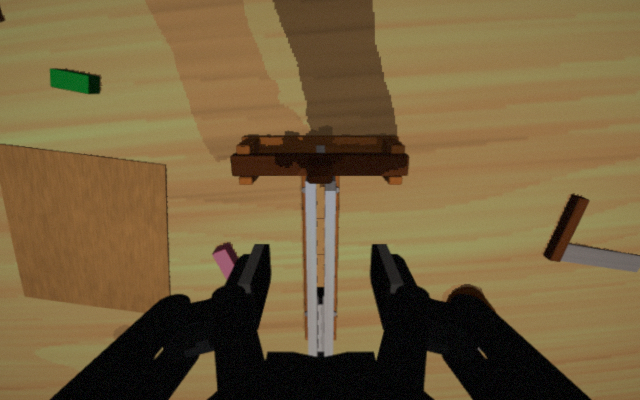

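The bar is seated at (320,165): u -15.2 mm, v -1 mm, top at 0.0655, square to the tube. Three blocks show in a row through the slot, from (320,185) to the follower at (320,295). The sheet is empty and the glue, jar and square are untouched, so I'm handing in.

```bash
python3 -c "
from h import *
print(env.finish_job())"
```

```text
the job is handed in; nothing more can be done
None
```

I handed the job in at about 37 s. All three blocks present are flush in the tube, and the bar is back upright and centred in both notches. The glue bottle, jar and try square were not touched. The hand-in returned no verdict.

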